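Dock the handheld meter on its sloped bench stand

ROBOT

A 6-joint arm with a two-finger parallel gripper is mounted at the origin on the work surface. World frame = base frame: x ahead of the robot, y to its left, z up, the work surface at z = 0. Lengths are in mm, angles in rad, forces in N, time in s.
With the tool pointing down it reaches from about 350 to 975 mm from the base axis. Payload 7.1 kg.
Tool frame: the origin (TCP) lies at the very end of the fingers, on their centre line; the grasp point (between the pads) lies 19 mm behind it; y points along the fingers, x is the direction in which the jaws open and shut, and the axes are right-handed (so a half turn about y gives the same grasp; the last joint's range is limited). The gripper opens to 88 mm and grips with 3 to 60 N. Pads are 20 mm wide; open, the fingers measure 115 mm over their backs; the gripper's body (75 mm by 178 mm) begins 61 mm behind the grasp point.
Start: joints at [-1.306, 0.423, 1.63, -0, 1.089, -0.019], TCP at [175.022, -599.977, 222.675] pointing down, gripper open.
Joint ranges: [-3, 3], [-0.9, 2.11], [0.09, 2.58], [-1.31, 4.45], [0.11, 2.69], [-2.54, 2.54]. Speed limits (rad/s): [2.39, 2.39, 3.01, 3.14, 3.14, 3.14].

INTERFACE

Orientations are given as a rotation vector (axis times angle).
In Python, from workcell import ctrl gives the robot as it stands. The module is installed in compiled form; this text tells all that it offers.
- The arm moves only by the tool jog_arm, never from a script. Its argument "steps" is a list of rows, each an object with "turn": the turn, a rotation vector about the world's x, y, z scaled (see below), a list of three; "dp": the shift along the world's x, y, z scaled (see below), a list of three; "claw": the opening, from 0 (shut) to 1 (fully open). In form: [{"turn": [wx, wy, wz], "dp": [x, y, z], "claw": claw}, ...]. A call has 1 to 12 rows; each row is the pose to reach, as a shift and turn from the pose measured when the call began, turning the shorter way round; what a row does not reach only later rows make up. The controller multiplies each number of a shift by 80 mm and each number of a turn by pi rad. A row lasts 1/12 s, in which the tool goes at most 41.7 mm and 7.16 degrees, less where a joint would pass 70% of its speed; a pose out of reach is approached as far as the arm can. A call with a number of a shift or a turn outside -1 to 1 is refused whole. A call with a gripper value outside its range is refused whole. The fingers move at their own pace and stop on an object; the grip force is fixed at half the most. Time passes only in rows, so rows that repeat a pose let the fingers close. It gives the time, the measured TCP pose, the force and the opening at its end, in the units of the state.
- ctrl.get_obs(): the state, without advancing time (a new reading comes with each control period).
- ctrl.get_image(name): name is "scene" or "top"; returns a dict with "img" (480x640x3 uint8, red, green, blue), "range_z" (480x640 float32, mm along the optical axis (not along the pixel's ray), 0 where there is no reading), "fovy" (degrees; the focal length in pixels is half the picture's height over the tangent of half this angle, whatever the lens; pixels are square), "cx", "cy" (the principal point, pixels), "camera_from_world" (4x4, takes a point from world to camera coordinates). Camera axes: x right, y down, z forward; pixel columns grow to the right and rows downward; lengths in mm; the calibration is good to about 2 mm. A picture is of the moment at which its call begins.
- ctrl.close_job(): hands the job in, once; it reports no verdict.
The state is a dict: "t": time; "qpos": joint angles; "qvel": joint speeds; "joint_torque": joint torques, N m; "ee_pos": TCP position; "orientation": TCP orientation; "ft_force": force on the tool from outside, world axes, zero at the start; "moment": the same for the moment, N m; "width": finger opening in mm.
Only numpy, scipy, OpenCV 4.12 (cv2) and the standard library are available. Lean on these libraries where they do the work, as an engineer would, in place of code of your own. Each camera call takes 0.05 s, during which the arm holds its last target.

TASK

Dock the handheld meter on the sloped bench stand. First draw the steel keeper pin out of the bed and park it in the open notch of the ear at the stand's side, hanging by its head with the shank down through the notch; then lay the meter back-down on the narrow bed, screen end up the slope, centred and square on the bed with its foot against the ledge, and let go. Do not drop the meter, and leave the tube, jar, bottle and timer standing where they are.

Things in the scene. Friction and masses are not known exactly. Their poses are not given: they have to be found in the camera images.
- stand: Fixed bench stand: grey base plate 160 x 100 x 10 screwed to the bench, two posts, and on them a bed sloping at 30 degrees. Origin under the base's centre; x is the level heading in which the bed rises, z up. The bed's origin lies at stand (-75, 0, 65).
- bed: The stand's sloped aluminium bed: a plate 150 long x 46 wide x 14 thick, narrower than the meter. Origin: middle of its lower end, on the upper face, at the ledge's inner face, 65 above the bench. x runs up the slope, y across the bed towards the ear, z is the upward normal, 30 degrees off vertical. The ledge, x -8 to 0, 46 wide, stands 16 above the bed face.
- bore (a point): Mouth of the bore in the bed, at bed (55, 0, 0) mm; axes as the bed's. The bore is 13 in diameter, along the normal, right through the plate; the pin stands in it at the start.
- notch (a point): Middle of the notch in the ear, at bed (30, 68, 0) mm; axes as the bed's. The ear is a plate flush with the bed face, 14 thick, bed x 10 to 50, y 23 to 86, free below for 45 or more. The notch is a straight slot 14 wide (bed x 23 to 37) from its closed end at bed y 52 to its open outer end at y 86, right through the plate along the normal.
- pin: Loose steel keeper pin, 80 g: head a cylinder 22 diameter x 34 tall, shank 10 diameter x 36 long, tip chamfered. Origin: centre of the head's underside (shoulder); z out through the head (z 0 to 34), shank at z -36 to 0. At the start it stands in the bore along the bed's normal, shoulder on the bed, and lifts out freely. Parked, its shoulder rests on the ear.
- meter: Loose grey handheld meter, a block 165 long x 62 wide x 34 thick, about 0.2 to 0.4 kg, lying on its back on the bench. Origin: centre of its underside (back); x towards the screen end (two steel connectors there, protruding 6), z up out of the screen face. Its foot is at x = -82.5. When docked its origin is at bed (82.5, 0, 0).
- screen (a point): Middle of the meter's dark screen on its upper face, at meter (45, 0, 34) mm; axes as the meter's.
- tube: Bystander: clear sample tube with blue cap, 30 diameter, 115 tall, standing loose and light close beside the meter. Origin under its centre.
- jar: Bystander: small jar 42 diameter, 62 tall, standing close beside the meter at the other side and end. Origin under its centre.
- bottle: Bystander: amber bottle 62 diameter, 150 tall, standing between meter and stand. Origin under its centre.
- timer: Bystander: flat blue timer 62 x 62 x 18 lying on the bench near the low end of the stand. Origin under its centre.
There are look-alikes about, which are no part of the job. There is more than one size of the meter; the job needs the smallest.

How it is judged (in metres and radians):
On the way, in this order (a step that is already met when the one before it is completed fails the run):
1. the pin is drawn clear of the bed (z of pin in the frame of bed above 0.03 m), for 0.1 s.
2. the pin hangs parked in the ear's notch, released (x of pin in the frame of bed between 0.022 and 0.038 m and y of pin in the frame of bed between 0.052 and 0.084 m and z of pin in the frame of bed between -0.005 and 0.006 m and angle between the z axis of pin and the z axis of bed, either way round below 0.3 rad and contact force between the fingers and pin below 0.1 N), for 0.2 s.
3. the meter lies docked on the bed, released (x of screen in the frame of bed between 0.121 and 0.136 m and y of screen in the frame of bed between -0.01 and 0.01 m and z of screen in the frame of bed between 0.029 and 0.039 m and angle between the x axis of meter and the x axis of bed, either way round below 0.12 rad and angle between the z axis of meter and the z axis of bed, either way round below 0.09 rad and contact force between the fingers and meter below 0.1 N), for 0.2 s.
At the end, for the whole second after the job is handed in: Pin hanging in the notch (8 mm of its middle along the slope, inside its length, shoulder within 5 mm of the ear). Meter on the bed, screen up and uppermost, foot within 11 mm of the ledge, 10 mm of centred, 5 degrees of flush, 7 of square. Both released, at rest (all of step 2 and all of step 3 and linear speed of each of meter, pin below 0.02 m/s); the robot touches nothing.
It fails at once if the tube is shifted more than 20 mm or tipped (distance of tube from where it was at the start of the episode above 0.02 m or angle between tube's own z axis and vertical above 0.3 rad).
It fails at once if the jar is shifted more than 20 mm or tipped (distance of jar from where it was at the start of the episode above 0.02 m or angle between jar's own z axis and vertical above 0.3 rad).
It fails at once if the bottle is shifted more than 20 mm or tipped (distance of bottle from where it was at the start of the episode above 0.02 m or angle between bottle's own z axis and vertical above 0.3 rad).
It fails at once if the timer is shifted more than 20 mm or tipped (distance of timer from where it was at the start of the episode above 0.02 m or angle between timer's own z axis and vertical above 0.3 rad).
It fails at once if the meter is dropped (moves faster than 0.5 m/s out of the fingers) (linear speed of meter above 0.5 m/s and contact force between the fingers and meter below 0.05 N).
It also fails if it takes over 67 s, if anything falls off the work surface, if the arm or the gripper's body presses on something with over 40 N, if the wrist force passes 120 N, or if a joint passes its speed limit or range.

## Working session

There is one attempt and no reset: what is moved stays moved. The work goes in short steps, Python scripts to look and compute and a tool call to move; the robot and the scene stay as the last step left them, time stands still between calls to the robot, and variables do not carry over. Pictures are saved under pics/ and viewed, and the job is handed in when it is done.

Besides the shell and the picture viewer there is one more tool, called after ">>>" by a JSON object that holds its "api" and its "payload", one argument or row to a line. jog_arm: Moves the arm, as the interface text tells. Its arguments: {"type":"object","properties":{"steps":{"type":"array","items":{"type":"object","properties":{"turn":{"type":"array","items":{"type":"number"}},"dp":{"type":"array","items":{"type":"number"}},"claw":{"type":"number"}}}}},"required":["steps"]}

```bash
mkdir -p pics; cat > h.py <<'E'
import numpy as np, cv2
from workcell import ctrl
from scipy.spatial.transform import Rotation as R
def grab(n,fn=None):
    d=ctrl.get_image(n); 
    if fn: cv2.imwrite('pics/'+fn,d['img'][:,:,::-1])
    np.savez('pics/'+n+'.npz',**d)
    return d
def load(n): return dict(np.load('pics/'+n+'.npz'))
def pts(d):
    h,w=d['range_z'].shape; f=h/2/np.tan(np.radians(float(d['fovy']))/2)
    u,v=np.meshgrid(np.arange(w),np.arange(h)); z=d['range_z']
    P=np.stack([(u-d['cx'])/f*z,(v-d['cy'])/f*z,z],-1)
    T=np.linalg.inv(d['camera_from_world'])
    W=P@T[:3,:3].T+T[:3,3]; W[z==0]=np.nan
    return W
def proj(d,p):
    f=240/np.tan(np.radians(float(d['fovy']))/2); p=np.atleast_2d(p)
    c=p@d['camera_from_world'][:3,:3].T+d['camera_from_world'][:3,3]
    return np.c_[c[:,0]/c[:,2]*f+d['cx'],c[:,1]/c[:,2]*f+d['cy']]
E
python3 - <<'E'
from h import *
print(ctrl.get_obs())
for n in('scene','top'):
    d=grab(n,n+'0.png'); print(n,d['fovy'],d['cx'],d['cy'],d['camera_from_world'].round(3).tolist(),(d['range_z']==0).mean())
E
```

```text
{'t': 0.0, 'qpos': array([-1.30598206e+00,  4.23809929e-01,  1.63067656e+00, -4.41944045e-06,
        1.08860837e+00, -1.90048064e-02]), 'qvel': array([ 0.00042569, -0.00062238, -0.00116256,  0.00094629,  0.00102063,
       -0.00096268]), 'joint_torque': array([-4.74392746e-04, -5.44622648e+01, -2.73669022e+01,  6.43334398e-02,
        2.27301603e-02, -1.28702281e-04]), 'ee_pos': array([ 174.89130266, -599.45742314,  221.92628169]), 'orientation': array([-1.32925019,  0.99847025, -0.99649713]), 'ft_force': array([0.24796043, 0.34685029, 0.2477737 ]), 'moment': array([-0.0395492 ,  0.00567215,  0.03239192]), 'width': 88.23178927089121}
scene 49.79560247473403 327.43842129348 243.89760200064842 [[0.606, 0.796, -0.002, -331.098], [0.673, -0.514, -0.532, -233.369], [-0.425, 0.321, -0.847, 1294.591], [0.0, 0.0, 0.0, 1.0]] 0.004095052083333333
top 45.98337053209076 327.85828118032407 243.07805481369647 [[0.012, -1.0, 0.026, 41.161], [-0.98, -0.017, -0.196, 459.831], [0.197, -0.023, -0.98, 1407.062], [0.0, 0.0, 0.0, 1.0]] 0.004163411458333334
```

View pics/scene0.png

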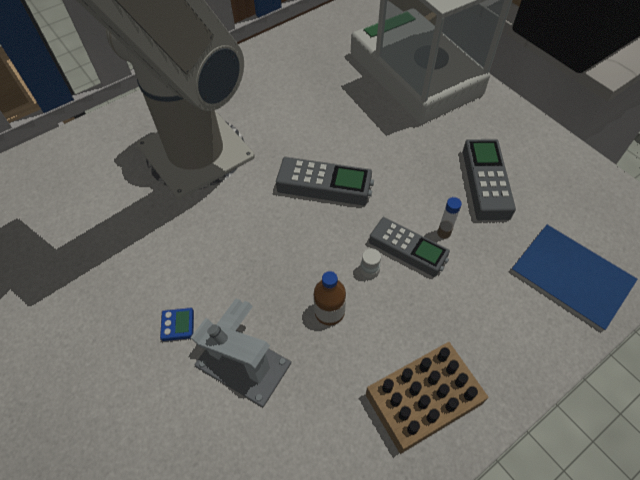

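View pics/top0.png

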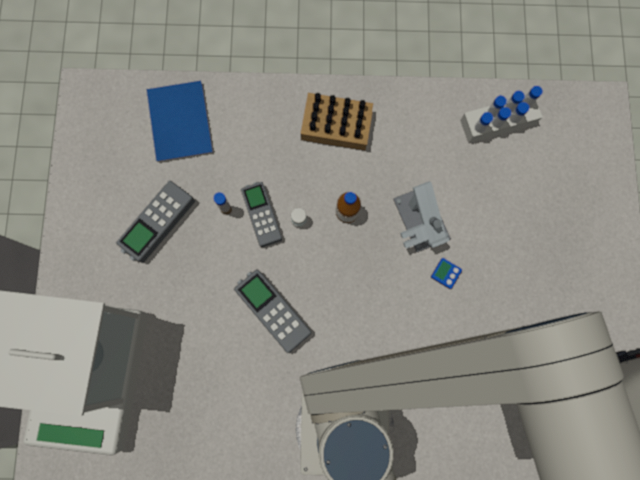

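```bash
python3 - <<'E'
from h import *
ims=[]
for n,(a,b,c,e) in(('top',(380,170,480,300)),('scene',(150,285,310,415))):
    d=load(n); im=d['img'][b:e,a:c,::-1]; cv2.imwrite(f'pics/{n}_crop.png',cv2.resize(im,None,fx=4.5,fy=4.5,interpolation=cv2.INTER_CUBIC))
    W=pts(d)
    for nm,uv in {'top':dict(meter=(262,214),tubecap=(220,199),jar=(299,216),bottlecap=(351,198),timer=(447,273),bed=(428,200),pin=(437,222)),'scene':dict(meter=(408,245),tubecap=(453,204),jar=(371,258),bottlecap=(330,278),timer=(178,323),pin=(217,330),bed=(250,350))}[n].items():
        print(n,nm,W[uv[1],uv[0]].round(1))
E
```

```text
top meter [533.9 219.7  40.8]
top tubecap [551.4 317.2 114.9]
top jar [525.5 123.2  60.5]
top bottlecap [550.5  -4.2 149.4]
top timer [ 390.9 -264.3   15.8]
top bed [ 557.1 -197.1  121.4]
top pin [ 499.8 -216.6  128.3]
scene meter [544.8 217.3  36. ]
scene tubecap [556.4 318.  112.3]
scene jar [532.2 122.9  61.4]
scene bottlecap [556.4  -1.3 150.9]
scene timer [ 396.7 -259.2   17.8]
scene pin [ 506.  -212.5  122.4]
scene bed [ 575.  -187.1  129.6]
```

```bash
python3 - <<'E'
from h import *
for n,b in(('top',(385,165,475,265)),('scene',(180,290,300,410))):
    d=load(n); W=pts(d)
    x0,y0,x1,y1=b; P=W[y0:y1,x0:x1].reshape(-1,3); P=P[(P[:,2]>40)&(P[:,2]<160)]
    # ransac plane
    rng=np.random.default_rng(0);best=None
    for i in range(3000):
        q=P[rng.choice(len(P),3,replace=False)]; nn=np.cross(q[1]-q[0],q[2]-q[0]); l=np.linalg.norm(nn)
        if l<100: continue
        nn/=l; nn*=np.sign(nn[2]) or 1
        if abs(nn[2]-np.cos(np.pi/6))>.04: continue
        m=abs((P-q[0])@nn)<2
        if best is None or m.sum()>best.sum(): best=m
    Q=P[best]; c=Q.mean(0); nn=np.linalg.svd(Q-c)[2][2]; nn*=np.sign(nn[2])
    print(n,len(Q),c.round(1),nn.round(3),'tilt',np.degrees(np.arccos(nn[2])).round(1),'heading',np.degrees(np.arctan2(-nn[1],-nn[0])).round(1))
    # in-plane coords
    h=np.arctan2(-nn[1],-nn[0]); ex=np.array([np.cos(h)*nn[2],np.sin(h)*nn[2],np.sin(np.arccos(nn[2]))]); ey=np.cross(nn,ex)
    r=cv2.minAreaRect(np.c_[(Q-c)@ex,(Q-c)@ey].astype(np.float32)); print(r)
E
```

```text
top 705 [ 518.6 -193.1   98.8] [-0.461 -0.187  0.868] tilt 29.8 heading 22.1
((5.060821533203125, 14.8935546875), (108.63672637939453, 157.17572021484375), 88.3038558959961)
scene 1556 [ 525.8 -194.1  102.3] [-0.46  -0.194  0.866] tilt 30.0 heading 22.9
((0.3045501708984375, 19.93164825439453), (109.4286880493164, 155.97459411621094), 89.26445770263672)
```

View pics/top_crop.png

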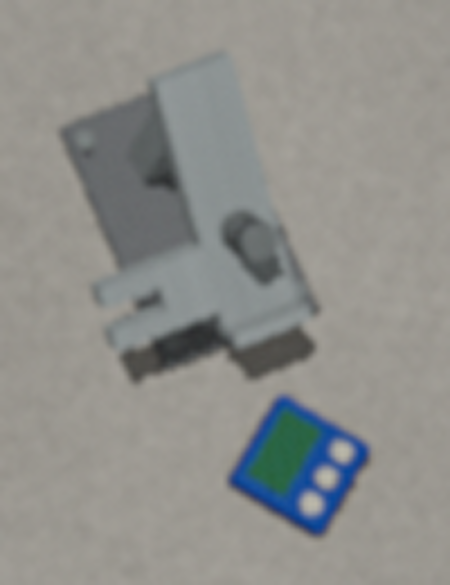

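View pics/scene_crop.png

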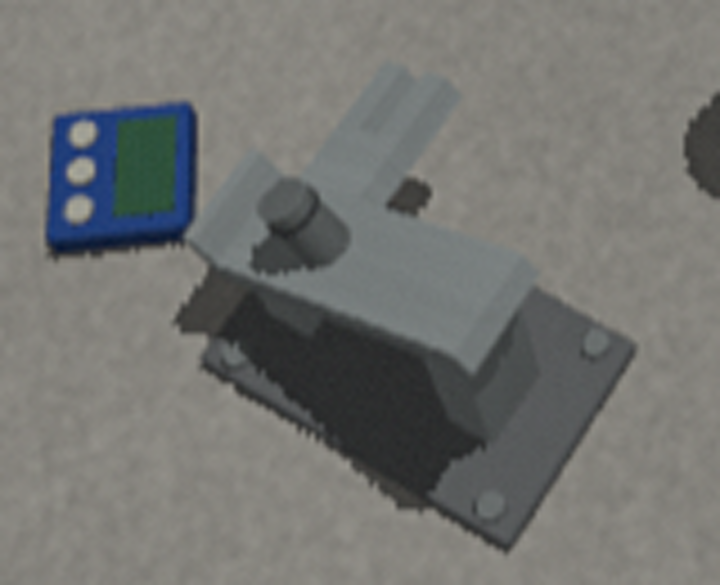

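```bash
cat > stand.py <<'E'
from h import *
from scipy.optimize import least_squares
c30,s30=np.cos(np.pi/6),.5
Rb=np.array([[c30,0,-s30],[0,1,0],[s30,0,c30]])
def bed(p): return Rb@np.array(p,float)+[-75,0,65]
scene=[(bed((150,23,0)),(537,265)),(bed((150,-23,0)),(457,357)),(bed((50,86,0)),(460,92)),(bed((10,86,0)),(388,62)),(bed((-8,23,16)),(255,150)),(bed((55,0,34)),(288,193)),
 (np.array((80,50,10.)),(637,346)),(np.array((80,-50,10.)),(507,548)),(np.array((-80,-50,10.)),(205,360))]
top=[(bed((150,23,0)),(152,80)),(bed((150,-23,0)),(226,53)),(bed((50,86,0)),(95,288)),(bed((10,86,0)),(107,333)),(bed((55,0,34)),(258,243)),(np.array((80,50,10.)),(62,130))]
def res(x,data,d,o):
    r=R.from_euler('z',x[2]).as_matrix(); W=np.array([r@m for m,_ in data])+[x[0],x[1],0]
    px=np.array([p for _,p in data])/4.5+o-.5+.5/4.5
    return (proj(d,W)-px)
S=(scene,load('scene'),np.array([150,285])); T=(top,load('top'),np.array([380,170]))
for nm,L in(('scene',[S]),('top',[T]),('both',[S,T])):
    f=lambda x:np.concatenate([res(x,*l).ravel() for l in L])
    s=least_squares(f,[520,-190,.39],x_scale=[1,1,.01],loss='soft_l1'); print(nm,s.x.round(3),np.degrees(s.x[2]).round(2)); print(f(s.x).reshape(-1,2).round(1).tolist())
E
python3 stand.py
```

```text
scene [ 5.42018e+02 -1.99462e+02  3.86000e-01] 22.1
[[-2.1, -1.7], [0.1, 0.5], [-1.6, -2.9], [1.0, 0.0], [0.3, -0.4], [0.2, 1.6], [1.3, 0.3], [0.7, 0.9], [-1.2, -0.4]]
top [ 5.39540e+02 -2.00135e+02  3.78000e-01] 21.65
[[0.2, 0.4], [1.0, 0.1], [-0.5, -0.3], [0.9, 3.9], [-0.5, -0.4], [-1.1, -1.6]]
both [ 5.41392e+02 -1.99642e+02  3.86000e-01] 22.09
[[-2.4, -1.9], [-0.2, 0.3], [-1.8, -3.1], [0.8, -0.1], [0.0, -0.6], [-0.1, 1.4], [1.1, 0.1], [0.4, 0.7], [-1.4, -0.6], [-0.1, -0.2], [0.6, -0.6], [-0.5, -0.9], [1.0, 3.3], [-0.6, -1.2], [-1.4, -2.0]]
```

```bash
cat > ov.py <<'E'
import sys
from stand import *
X=[float(a) for a in sys.argv[1:4]]
def tow(m): return R.from_euler('z',X[2]).as_matrix()@np.array(m)+[X[0],X[1],0]
B=lambda *p:tow(bed(p))
polys=[[B(0,-23,0),B(150,-23,0),B(150,23,0),B(50,23,0),B(50,86,0),B(37,86,0),B(37,52,0),B(23,52,0),B(23,86,0),B(10,86,0),B(10,23,0),B(0,23,0)],
[B(0,-23,16),B(0,23,16),B(-8,23,16),B(-8,-23,16)],[tow(p) for p in((80,50,10),(80,-50,10),(-80,-50,10),(-80,50,10))],
[B(55+11*np.cos(a),11*np.sin(a),34) for a in np.linspace(0,6.28,20)],[B(55+11*np.cos(a),11*np.sin(a),0) for a in np.linspace(0,6.28,20)]]
for n,o,D in(('scene',(150,285),S[1]),('top',(380,170),T[1])):
    im=cv2.imread(f'pics/{n}_crop.png')
    for p in polys:
        q=(proj(D,np.array(p))-o+.5)*4.5
        cv2.polylines(im,[np.round(q*8).astype(np.int32)],True,(0,0,255),1,cv2.LINE_AA,3)
    cv2.imwrite(f'pics/{n}_ov_{sys.argv[4]}.png',im)
E
python3 ov.py 541.4 -199.6 .386 a >/dev/null
```

```text
(no output)
```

View pics/scene_ov_a.png

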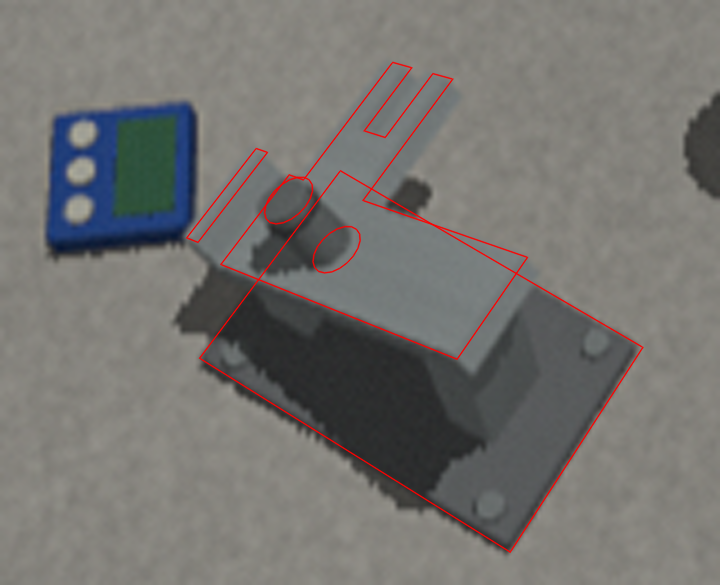

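View pics/top_ov_a.png

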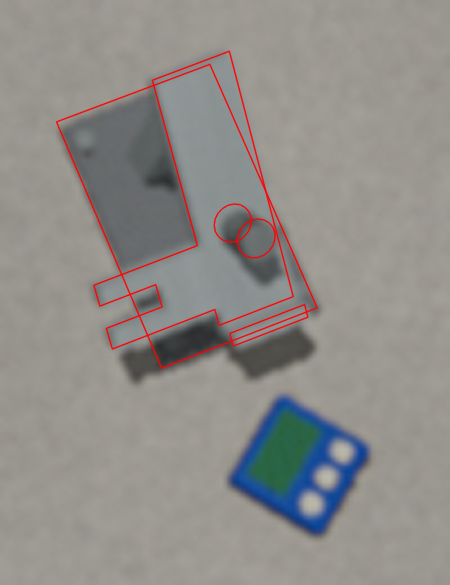

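```bash
cat > rect.py <<'E'
from h import *
import sys
X,Y,h=541.4,-199.6,.386
c30,s30=np.cos(np.pi/6),.5
Rb=R.from_euler('z',h).as_matrix()@np.array([[c30,0,-s30],[0,1,0],[s30,0,c30]])
ob=R.from_euler('z',h).as_matrix()@np.array([-75,0,65])+[X,Y,0]
if __name__=='__main__':
  s=3
  for n in('scene','top'):
    d=load(n); W=None
    xs,ys=np.meshgrid(np.arange(-15,165,1/s),np.arange(100,-40,-1/s))
    P=np.stack([xs,ys,0*xs],-1)@Rb.T+ob
    q=proj(d,P.reshape(-1,3)).reshape(*xs.shape,2).astype(np.float32)
    im=cv2.remap(d['img'][:,:,::-1],q[...,0],q[...,1],cv2.INTER_CUBIC)
    for x in range(0,160,10): cv2.line(im,(int((x+15)*s),0),(int((x+15)*s),4 if x%50 else 12),(0,0,255),1)
    for poly in([(0,-23),(150,-23),(150,23),(50,23),(50,86),(37,86),(37,52),(23,52),(23,86),(10,86),(10,23),(0,23)],):
        pp=np.array([((x+15)*s,(100-y)*s) for x,y in poly]); cv2.polylines(im,[pp.astype(np.int32)],True,(0,0,255),1)
    cv2.imwrite(f'pics/rect_{n}.png',im)
E
python3 rect.py; python3 -c "
import cv2,numpy as np
a=cv2.imread('pics/rect_scene.png');b=cv2.imread('pics/rect_top.png');print(a.shape);cv2.imwrite('pics/rect_both.png',cv2.resize(np.vstack([a,b]),None,fx=.71,fy=.71))"
```

```text
(420, 540, 3)
```

View pics/rect_scene.png

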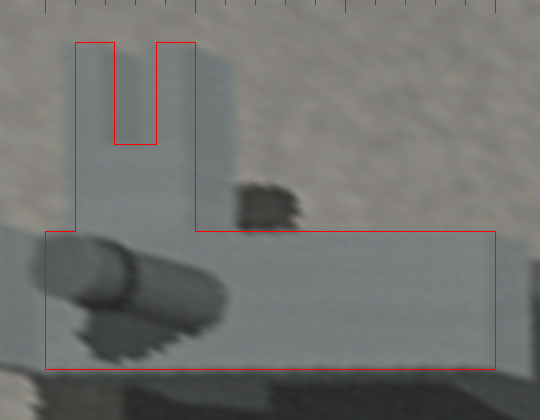

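View pics/rect_top.png

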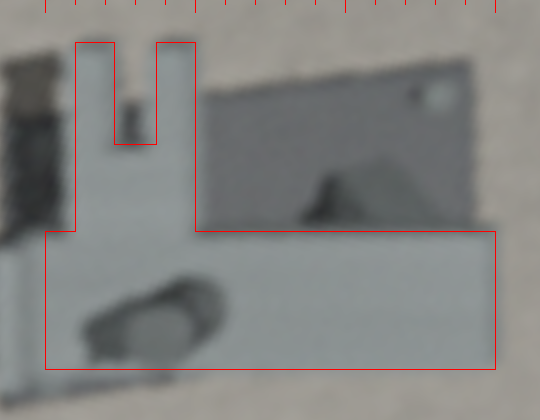

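```bash
cat > meter.py <<'E'
from h import *
s=3
for n in('scene','top'):
    d=load(n)
    xs,ys=np.meshgrid(np.arange(340,80,-1/s),np.arange(660,440,-1/s))  # rows: x down; cols: y decreasing
    P=np.stack([ys,xs,0*xs+34],-1).reshape(-1,3)
    q=proj(d,P).reshape(*xs.shape,2).astype(np.float32)
    im=cv2.remap(d['img'][:,:,::-1],q[...,0],q[...,1],cv2.INTER_CUBIC)
    for y in range(100,340,20): cv2.line(im,(int((340-y)*s),0),(int((340-y)*s),12 if y%100==0 else 4),(0,0,255),1)
    for x in range(440,660,20): cv2.line(im,(0,int((660-x)*s)),(12 if x%100==0 else 4,int((660-x)*s)),(0,0,255),1)
    cv2.imwrite(f'pics/mrect_{n}.png',im)
    g=cv2.cvtColor(im,cv2.COLOR_BGR2HSV)
    m=cv2.inRange(g,(50,90,20),(85,255,140)); m=cv2.morphologyEx(m,cv2.MORPH_OPEN,np.ones((5,5)))
    for c in cv2.findContours(m,0,2)[0]:
        if cv2.contourArea(c)>1000:
            r=cv2.minAreaRect(c); print(n,'green',660-r[0][1]/s,340-r[0][0]/s,np.array(r[1])/s,r[2])
E
python3 meter.py
```

```text
scene green 581.9525553385416 242.32810465494794 [47.16528829 40.33477529] 69.67686462402344
top green 582.9104715983073 240.45174153645831 [50.24176534 41.91009267] 69.8056640625
```

View pics/mrect_scene.png

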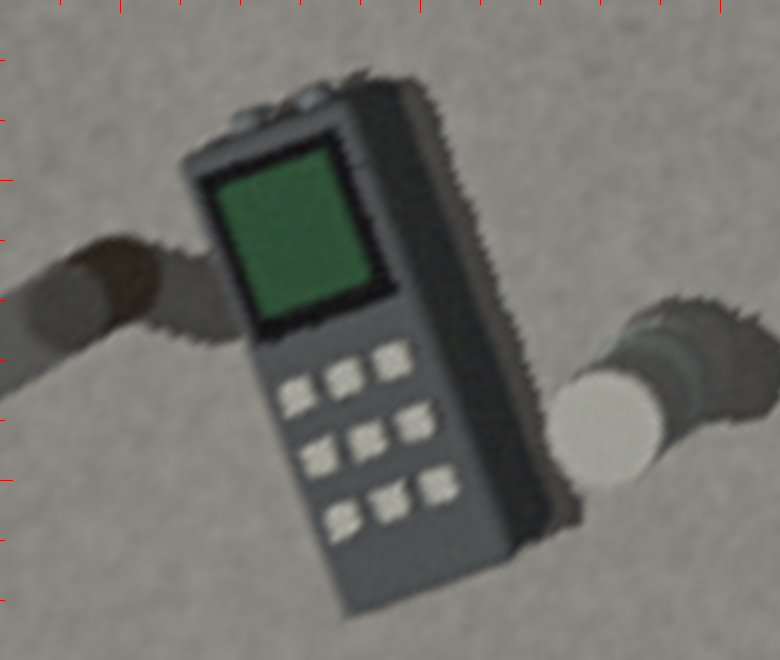

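View pics/mrect_top.png

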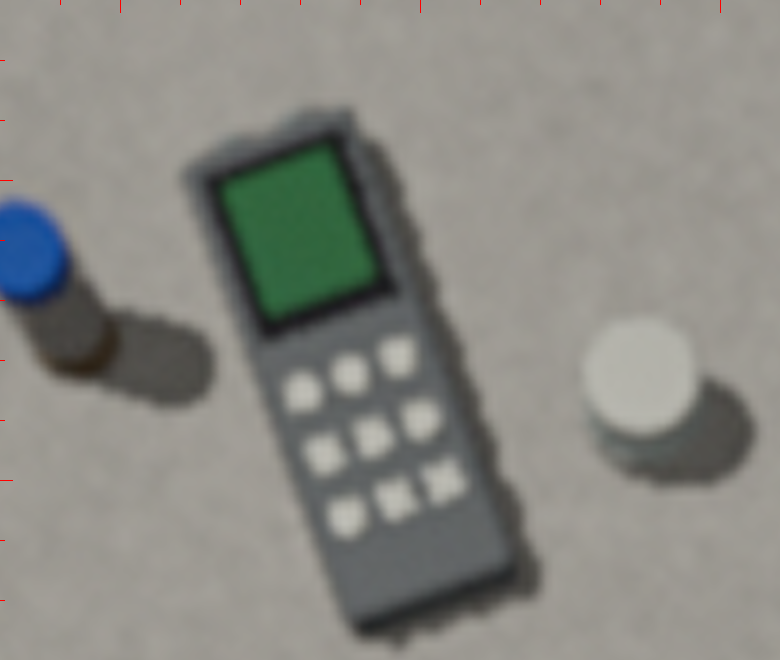

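```bash
cat > plan.py <<'E'
from rect import *
ex,ey,n=Rb.T
def bedw(x,y,z): return ob+Rb@np.array([x,y,z])
def tool(jx,ap): # jaw dir, approach
    return np.column_stack([jx,ap,np.cross(jx,ap)])
def delta(Rt,p,o=None):
    o=o or ctrl.get_obs(); R0=R.from_rotvec(o['orientation'])
    dr=(R.from_matrix(Rt)*R0.inv()).as_rotvec()
    return dr/np.pi,(p-o['ee_pos'])/80,np.degrees(np.linalg.norm(dr))
E
python3 - <<'E'
from plan import *
o=ctrl.get_obs(); print(R.from_rotvec(o['orientation']).as_matrix().round(3))
ex,ey,n=Rb[:,0],Rb[:,1],Rb[:,2]
for s in(1,-1):
    for z in (84,6):
        print(s,z,*delta(tool(s*ey,-n),bedw(55,0,z)),bedw(55,0,z))
    print('notch',bedw(30,68,0)-bedw(55,0,0), 'n',n)
E
```

```text
[[ 0.28  -0.     0.96 ]
 [-0.96   0.001  0.28 ]
 [-0.001 -1.     0.   ]]
1 84 [ 0.23683638  0.08306997 -0.9353695 ] [ 3.77795798  4.67266965 -0.709554  ] 174.3221883091437 [ 477.13537181 -225.71629026  165.24613392]
1 6 [ 0.23683638  0.08306997 -0.9353695 ] [ 4.22958891  4.85620645 -1.55392877] 174.3221883091437 [ 513.26584581 -211.03334611   97.69615242]
notch [-45.65866436  54.84556836 -12.5       ] n [-0.46321121 -0.18824287  0.8660254 ]
-1 84 [ 0.05440711 -0.15759822  0.03168764] [ 3.77795798  4.67266965 -0.709554  ] 30.54777693070677 [ 477.13537181 -225.71629026  165.24613392]
-1 6 [ 0.05440711 -0.15759822  0.03168764] [ 4.22958891  4.85620645 -1.55392877] 30.54777693070677 [ 513.26584581 -211.03334611   97.69615242]
notch [-45.65866436  54.84556836 -12.5       ] n [-0.46321121 -0.18824287  0.8660254 ]
```

>>> {"api": "jog_arm", "payload": {
  "steps": [
    {"turn": [0.054, -0.158, 0.032], "dp": [0.8, 1, 0], "claw": 1},
    {"turn": [0.054, -0.158, 0.032], "dp": [0.8, 1, 0], "claw": 1},
    {"turn": [0.054, -0.158, 0.032], "dp": [0.8, 1, 0], "claw": 1},
    {"turn": [0.054, -0.158, 0.032], "dp": [0.8, 1, 0], "claw": 1},
    {"turn": [0.054, -0.158, 0.032], "dp": [0.8, 1, 0], "claw": 1}
  ]
}}

```text
t: 0.52
ee_pos: [238.3, -518.7, 221.3]
orientation: [-0.912, 0.612, -1.071]
ft_force: [-0.2, -0.3, -1.2]
width: 87.7
```

>>> {"api": "jog_arm", "payload": {
  "steps": [
    {"turn": [0, 0, 0], "dp": [0.8, 1, 0], "claw": 1},
    {"turn": [0, 0, 0], "dp": [0.8, 1, 0], "claw": 1},
    {"turn": [0, 0, 0], "dp": [0.8, 1, 0], "claw": 1}
  ]
}}

```text
t: 0.77
ee_pos: [302.9, -435.2, 220.3]
orientation: [-0.909, 0.614, -1.069]
ft_force: [0.6, 0.4, 0.2]
width: 87.5
```

>>> {"api": "jog_arm", "payload": {
  "steps": [
    {"turn": [0, 0, 0], "dp": [0.8, 1, 0], "claw": 1},
    {"turn": [0, 0, 0], "dp": [0.8, 1, 0], "claw": 1},
    {"turn": [0, 0, 0], "dp": [0.8, 1, 0], "claw": 1}
  ]
}}

```text
t: 1.02
ee_pos: [367.7, -351.7, 219.9]
orientation: [-0.907, 0.615, -1.067]
ft_force: [0.2, 0.2, -0.4]
width: 88.0
```

>>> {"api": "jog_arm", "payload": {
  "steps": [
    {"turn": [0, 0, 0], "dp": [0.8, 1, 0], "claw": 1},
    {"turn": [0, 0, 0], "dp": [0.8, 1, 0], "claw": 1},
    {"turn": [0, 0, 0], "dp": [0.8, 1, 0], "claw": 1}
  ]
}}

```text
t: 1.27
ee_pos: [432.6, -268.5, 219.6]
orientation: [-0.907, 0.616, -1.065]
ft_force: [0.7, -0.3, 0.3]
width: 87.9
```

```bash
python3 - <<'E'
from plan import *
n=Rb[:,2];ey=Rb[:,1]
print(ctrl.get_obs()['qpos'].round(2),ctrl.get_obs()['t'])
for z in (84,6): print(z,*delta(tool(-ey,-n),bedw(55,0,z)))
E
```

```text
[-0.88  0.22  2.07  0.72  0.83 -0.19] 1.2667
84 [-0.00297678  0.00180108 -0.00106626] [ 0.55621573  0.53435241 -0.67988218] 0.6550126980775249
6 [-0.00297678  0.00180108 -0.00106626] [ 1.00784665  0.71788921 -1.52425695] 0.6550126980775249
```

>>> {"api": "jog_arm", "payload": {
  "steps": [
    {"turn": [-0.003, 0.002, -0.001], "dp": [0.56, 0.53, -0.68], "claw": 1},
    {"turn": [-0.003, 0.002, -0.001], "dp": [0.56, 0.53, -0.68], "claw": 1},
    {"turn": [-0.003, 0.002, -0.001], "dp": [0.56, 0.53, -0.68], "claw": 1},
    {"turn": [-0.003, 0.002, -0.001], "dp": [0.56, 0.53, -0.68], "claw": 1}
  ]
}}

```text
t: 1.6
ee_pos: [477.2, -223.8, 163.7]
orientation: [-0.918, 0.62, -1.064]
ft_force: [0.8, -0.8, 0.6]
width: 87.9
```

```bash
python3 - <<'E'
from plan import *
n=Rb[:,2];ey=Rb[:,1]
for nm,b in(('scene',(130,230,310,410)),('top',(360,150,500,290))):
    d=grab(nm); x0,y0,x1,y1=b
    cv2.imwrite(f'pics/a_{nm}.png',cv2.resize(d['img'][y0:y1,x0:x1,::-1],None,fx=3.2,fy=3.2,interpolation=2))
for z in (84,6): print(z,*delta(tool(-ey,-n),bedw(55,0,z)))
E
```

```text
84 [ 5.99841757e-05 -1.79011531e-04 -1.44846599e-04] [-0.00400555  0.00880525 -0.00284821] 0.04283234820014066
6 [ 5.99841757e-05 -1.79011531e-04 -1.44846599e-04] [ 0.44762538  0.19234205 -0.84722298] 0.04283234820014066
```

View pics/a_scene.png

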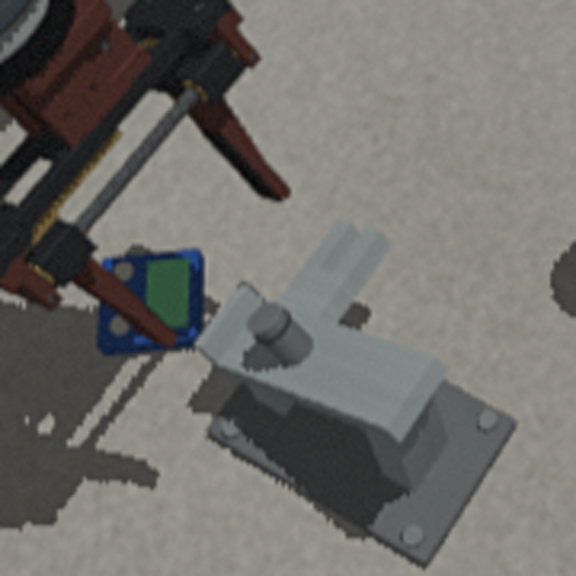

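View pics/a_top.png

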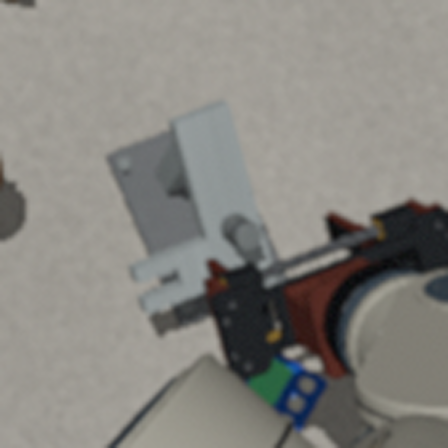

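>>> {"api": "jog_arm", "payload": {
  "steps": [
    {"turn": [0, 0, 0], "dp": [0.23, 0.1, -0.43], "claw": 1},
    {"turn": [0, 0, 0], "dp": [0.448, 0.192, -0.847], "claw": 1},
    {"turn": [0, 0, 0], "dp": [0.448, 0.192, -0.847], "claw": 1},
    {"turn": [0, 0, 0], "dp": [0.448, 0.192, -0.847], "claw": 1},
    {"turn": [0, 0, 0], "dp": [0.448, 0.192, -0.847], "claw": 1}
  ]
}}

```text
t: 2.12
ee_pos: [513.1, -212.3, 98.6]
orientation: [-0.918, 0.617, -1.07]
ft_force: [-0.2, -0.2, -0.5]
width: 87.7
```

```bash
python3 - <<'E'
from plan import *
n=Rb[:,2];ey=Rb[:,1]
for nm,b in(('scene',(130,230,310,410)),):
    d=grab(nm); x0,y0,x1,y1=b
    cv2.imwrite(f'pics/b_{nm}.png',cv2.resize(d['img'][y0:y1,x0:x1,::-1],None,fx=3.2,fy=3.2,interpolation=2))
print(Rb.T@(ctrl.get_obs()['ee_pos']-ob))
E
```

```text
[55.27818065 -1.21632642  7.57754381]
```

View pics/b_scene.png

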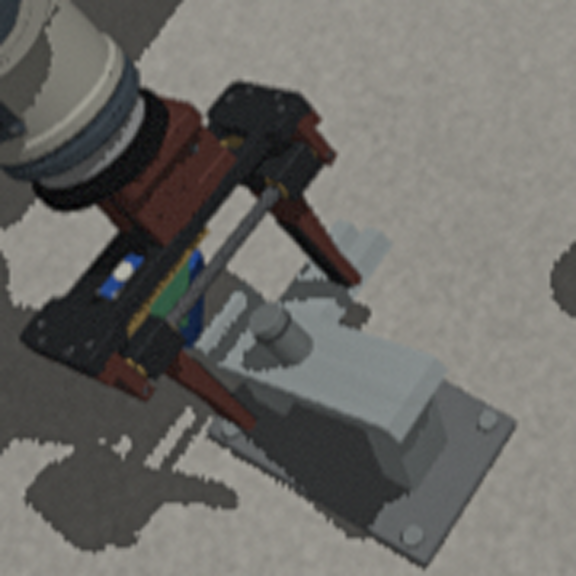

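>>> {"api": "jog_arm", "payload": {
  "steps": [
    {"turn": [0, 0, 0], "dp": [0, 0, 0], "claw": 0.5},
    {"turn": [0, 0, 0], "dp": [0, 0, 0], "claw": 0.4},
    {"turn": [0, 0, 0], "dp": [0, 0, 0], "claw": 0.3},
    {"turn": [0, 0, 0], "dp": [0, 0, 0], "claw": 0.25},
    {"turn": [0, 0, 0], "dp": [0, 0, 0], "claw": 0.2},
    {"turn": [0, 0, 0], "dp": [0, 0, 0], "claw": 0.1},
    {"turn": [0, 0, 0], "dp": [0, 0, 0], "claw": 0},
    {"turn": [0, 0, 0], "dp": [0, 0, 0], "claw": 0},
    {"turn": [0, 0, 0], "dp": [0, 0, 0], "claw": 0},
    {"turn": [0, 0, 0], "dp": [0, 0, 0], "claw": 0}
  ]
}}

```text
t: 3.0
ee_pos: [513.2, -212.3, 99.1]
orientation: [-0.918, 0.616, -1.071]
ft_force: [0.2, -1.0, 0.1]
width: 24.6
```

>>> {"api": "jog_arm", "payload": {
  "steps": [
    {"turn": [0, 0, 0], "dp": [0, 0, 0], "claw": 0},
    {"turn": [0, 0, 0], "dp": [0, 0, 0], "claw": 0},
    {"turn": [0, 0, 0], "dp": [0, 0, 0], "claw": 0},
    {"turn": [0, 0, 0], "dp": [0, 0, 0], "claw": 0}
  ]
}}

```text
t: 3.33
ee_pos: [513.2, -212.2, 99.1]
orientation: [-0.918, 0.616, -1.071]
ft_force: [0.6, 1.8, 1.3]
width: 21.6
```

```bash
python3 - <<'E'
from plan import *
o=ctrl.get_obs();print(Rb.T@(o['ee_pos']-ob),o['ft_force'],o['width'],Rb.T@R.from_rotvec(o['orientation']).as_matrix())
E
```

```text
[55.30483666 -1.03596885  7.46709016] [0.61139011 1.81204779 1.26427018] 21.630668117594986 [[ 2.70982678e-04  5.06594663e-04  9.99999835e-01]
 [-9.99998905e-01 -1.45465750e-03  2.71719347e-04]
 [ 1.45479492e-03 -9.99998814e-01  5.06199922e-04]]
```

>>> {"api": "jog_arm", "payload": {
  "steps": [
    {"turn": [0, 0, 0], "dp": [-0.16, -0.065, 0.3], "claw": 0},
    {"turn": [0, 0, 0], "dp": [-0.32, -0.13, 0.595], "claw": 0},
    {"turn": [0, 0, 0], "dp": [-0.32, -0.13, 0.595], "claw": 0},
    {"turn": [0, 0, 0], "dp": [-0.32, -0.13, 0.595], "claw": 0},
    {"turn": [0, 0, 0], "dp": [-0.32, -0.13, 0.595], "claw": 0}
  ]
}}

```text
t: 3.75
ee_pos: [487.6, -222.5, 146.3]
orientation: [-0.918, 0.616, -1.071]
ft_force: [-0.0, -0.1, -1.6]
width: 21.5
```

```bash
python3 - <<'E'
from plan import *
o=ctrl.get_obs();b=Rb.T@(o['ee_pos']-ob);print(b,o['ft_force'],o['width'])
# target tcp: relative to grasp bed pos (55.3,-1.04,7.47)-> notch (30.3,67,+)
for z in(60,7.5): print(z,(bedw(30.3,66.5,z)-o['ee_pos'])/80)
for nm,b in(('scene',(130,230,310,410)),):
    d=grab(nm); x0,y0,x1,y1=b
    cv2.imwrite(f'pics/c_{nm}.png',cv2.resize(d['img'][y0:y1,x0:x1,::-1],None,fx=3.2,fy=3.2,interpolation=2))
E
```

```text
[54.99773542 -1.00151836 62.16712463] [-0.02856517 -0.08072069 -1.62846951] 21.467418836959336
60 [-0.5528081   0.68612827 -0.17782066]
7.5 [-0.24882575  0.80966266 -0.74614983]
```

View pics/c_scene.png

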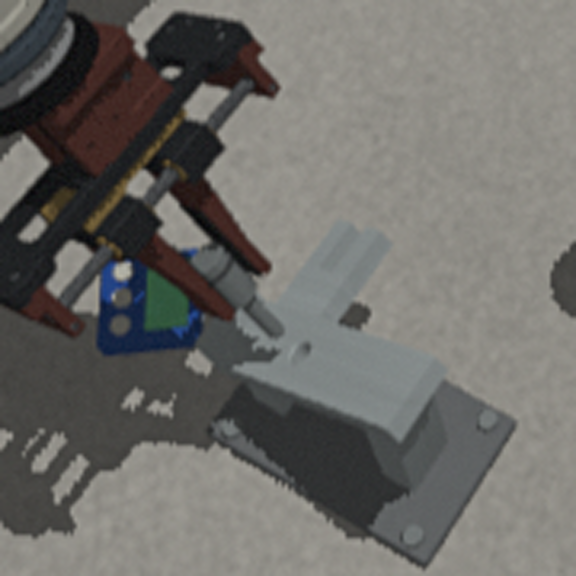

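>>> {"api": "jog_arm", "payload": {
  "steps": [
    {"turn": [0, 0, 0], "dp": [-0.28, 0.34, -0.09], "claw": 0},
    {"turn": [0, 0, 0], "dp": [-0.553, 0.686, -0.178], "claw": 0},
    {"turn": [0, 0, 0], "dp": [-0.553, 0.686, -0.178], "claw": 0},
    {"turn": [0, 0, 0], "dp": [-0.553, 0.686, -0.178], "claw": 0},
    {"turn": [0, 0, 0], "dp": [-0.553, 0.686, -0.178], "claw": 0}
  ]
}}

```text
t: 4.22
ee_pos: [443.8, -167.5, 131.2]
orientation: [-0.918, 0.618, -1.07]
ft_force: [-0.1, -0.6, -1.6]
width: 21.6
```

```bash
python3 - <<'E'
from plan import *
o=ctrl.get_obs();b=Rb.T@(o['ee_pos']-ob);print(b,o['ft_force'],o['width'])
for z in(30,9.5,7.5): print(z,(bedw(30.2,67,z)-o['ee_pos'])/80)
for nm,b in(('scene',(130,230,310,410)),('top',(360,150,500,290))):
    d=grab(nm); x0,y0,x1,y1=b
    cv2.imwrite(f'pics/d_{nm}.png',cv2.resize(d['img'][y0:y1,x0:x1,::-1],None,fx=3.2,fy=3.2,interpolation=2))
E
```

```text
[30.23916541 66.47934554 59.03576605] [-0.11692159 -0.59000881 -1.6232306 ] 21.615435514630022
30 [ 0.16527813  0.0741919  -0.31456617]
9.5 [ 0.283976    0.12242914 -0.53648518]
7.5 [ 0.29555628  0.12713521 -0.55813582]
```

View pics/d_scene.png

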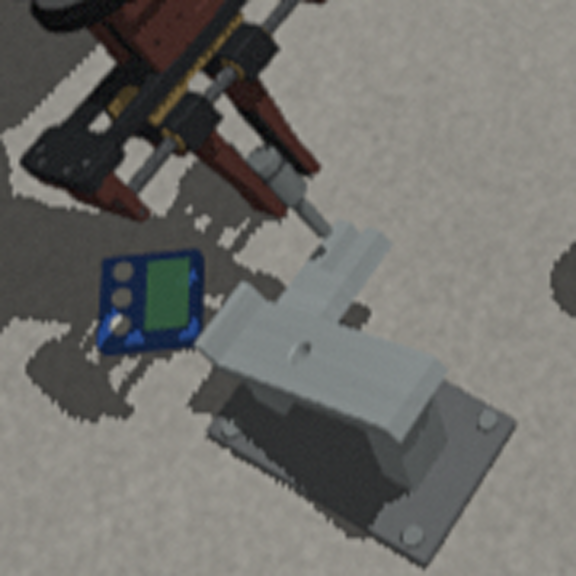

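View pics/d_top.png

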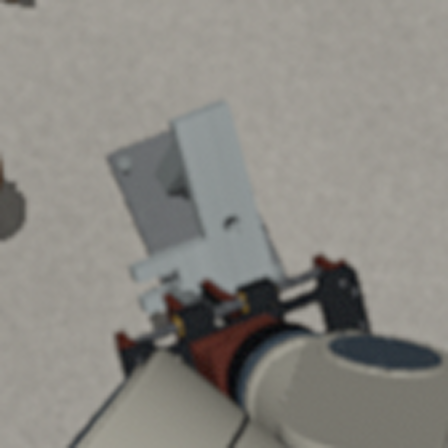

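Aligned as expected; lower slowly while watching force.

>>> {"api": "jog_arm", "payload": {
  "steps": [
    {"turn": [0, 0, 0], "dp": [0.08, 0.037, -0.15], "claw": 0},
    {"turn": [0, 0, 0], "dp": [0.16, 0.072, -0.305], "claw": 0},
    {"turn": [0, 0, 0], "dp": [0.16, 0.072, -0.305], "claw": 0},
    {"turn": [0, 0, 0], "dp": [0.16, 0.072, -0.305], "claw": 0}
  ]
}}

```text
t: 4.65
ee_pos: [457.6, -162.7, 107.0]
orientation: [-0.918, 0.617, -1.07]
ft_force: [-0.6, -0.0, -0.4]
width: 21.6
```

```bash
python3 - <<'E'
from plan import *
o=ctrl.get_obs();b=Rb.T@(o['ee_pos']-ob);print(b,o['ft_force'],o['moment'])
for z in(8.5,7.5): print(z,(bedw(30.2,67,z)-o['ee_pos'])/80)
E
```

```text
[30.74627438 65.68339847 30.72706918] [-0.56200452 -0.03093455 -0.41082606] [-0.07225217  0.1763326   0.01757623]
8.5 [ 0.11702334  0.06532132 -0.2440293 ]
7.5 [ 0.12281348  0.06767436 -0.25485461]
```

>>> {"api": "jog_arm", "payload": {
  "steps": [
    {"turn": [0, 0, 0], "dp": [0.06, 0.033, -0.122], "claw": 0},
    {"turn": [0, 0, 0], "dp": [0.12, 0.065, -0.245], "claw": 0},
    {"turn": [0, 0, 0], "dp": [0.12, 0.065, -0.245], "claw": 0},
    {"turn": [0, 0, 0], "dp": [0.12, 0.065, -0.245], "claw": 0}
  ]
}}

```text
t: 4.98
ee_pos: [467.3, -157.7, 87.7]
orientation: [-0.918, 0.617, -1.07]
ft_force: [-0.7, 0.7, -0.4]
width: 21.5
```

```bash
python3 - <<'E'
from plan import *
o=ctrl.get_obs();b=Rb.T@(o['ee_pos']-ob);print(b,o['ft_force'],o['moment'],o['width'])
for nm,b in(('scene',(160,250,300,390)),):
    d=grab(nm); x0,y0,x1,y1=b
    cv2.imwrite(f'pics/e_{nm}.png',cv2.resize(d['img'][y0:y1,x0:x1,::-1],None,fx=4,fy=4,interpolation=2))
E
```

```text
[30.45347053 66.6916949   8.57519666] [-0.68249263  0.67704763 -0.36150737] [-0.13437917  0.23206337 -0.02706049] 21.516079466129362
```

View pics/e_scene.png

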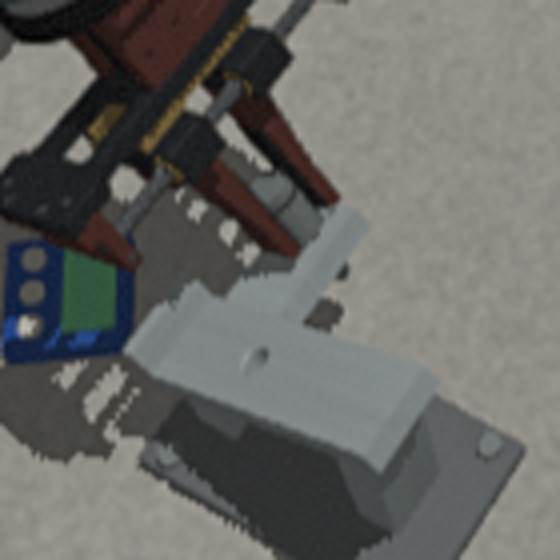

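>>> {"api": "jog_arm", "payload": {
  "steps": [
    {"turn": [0, 0, 0], "dp": [0.005, 0.006, -0.012], "claw": 0},
    {"turn": [0, 0, 0], "dp": [0.005, 0.006, -0.012], "claw": 0.15},
    {"turn": [0, 0, 0], "dp": [0.005, 0.006, -0.012], "claw": 0.3},
    {"turn": [0, 0, 0], "dp": [0.005, 0.006, -0.012], "claw": 0.35},
    {"turn": [0, 0, 0], "dp": [0.005, 0.006, -0.012], "claw": 0.4},
    {"turn": [0, 0, 0], "dp": [0.005, 0.006, -0.012], "claw": 0.4},
    {"turn": [0, 0, 0], "dp": [0.005, 0.006, -0.012], "claw": 0.45},
    {"turn": [0, 0, 0], "dp": [0.005, 0.006, -0.012], "claw": 0.45}
  ]
}}

```text
t: 5.7
ee_pos: [467.6, -157.3, 86.9]
orientation: [-0.918, 0.617, -1.07]
ft_force: [0.1, -0.0, -0.6]
width: 39.5
```

>>> {"api": "jog_arm", "payload": {
  "steps": [
    {"turn": [0, 0, 0], "dp": [-0.1, -0.04, 0.18], "claw": 0.45},
    {"turn": [0, 0, 0], "dp": [-0.3, -0.12, 0.55], "claw": 0.45},
    {"turn": [0, 0, 0], "dp": [-0.5, -0.2, 0.95], "claw": 0.45},
    {"turn": [0, 0, 0], "dp": [-0.5, -0.2, 0.95], "claw": 0.45}
  ]
}}

```text
t: 6.03
ee_pos: [427.5, -175.1, 167.0]
orientation: [-0.919, 0.612, -1.074]
ft_force: [1.5, -0.9, 0.7]
width: 39.3
```

```bash
python3 - <<'E'
from plan import *
o=ctrl.get_obs();b=Rb.T@(o['ee_pos']-ob);print(b,o['ft_force'],o['moment'],o['width'])
for nm,b in(('scene',(160,250,300,390)),('top',(360,150,500,290))):
    d=grab(nm); x0,y0,x1,y1=b
    cv2.imwrite(f'pics/f_{nm}.png',cv2.resize(d['img'][y0:y1,x0:x1,::-1],None,fx=4,fy=4,interpolation=2))
E
```

```text
[32.60043288 65.62016223 99.0088825 ] [ 1.53220153 -0.88990351  0.69033268] [-0.08744861  0.11883607 -0.00430916] 39.303049988465894
```

View pics/f_scene.png

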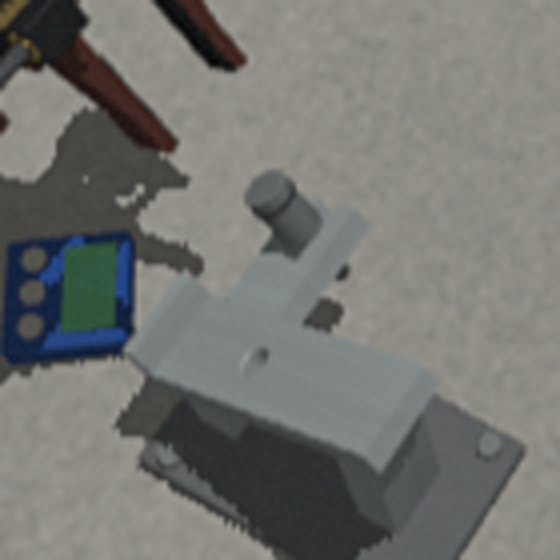

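View pics/f_top.png

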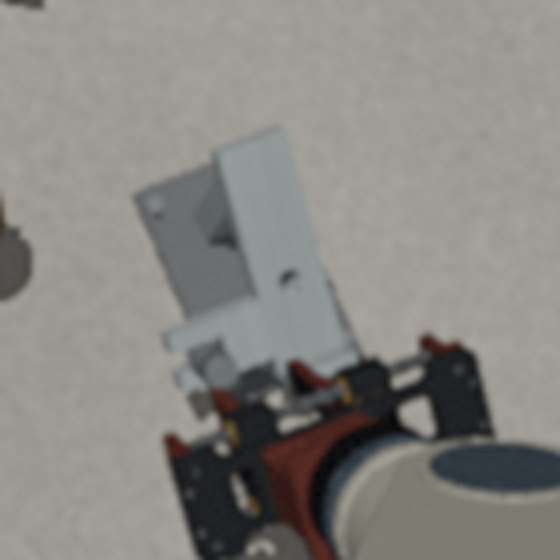

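```bash
cat > mp.py <<'E'
from plan import *
hm=np.radians(20)
mx=np.array([np.cos(hm),np.sin(hm),0]); my=np.array([-np.sin(hm),np.cos(hm),0])
mc=np.array([540,225,0.])
def mt(a,z): return mc+a*mx+[0,0,z]
Rm=tool(-my,np.array([0,0,-1.]))
E
python3 - <<'E'
from mp import *
for z in (150,6): print(delta(Rm,mt(-18,z)))
E
```

```text
(array([-0.05880635,  0.15662768, -0.0114425 ]), array([ 1.18839204,  4.91263377, -0.1783725 ]), np.float64(30.184956741441813))
(array([-0.05880635,  0.15662768, -0.0114425 ]), array([ 1.18839204,  4.91263377, -1.9783725 ]), np.float64(30.184956741441813))
```

>>> {"api": "jog_arm", "payload": {
  "steps": [
    {"turn": [-0.059, 0.157, -0.011], "dp": [0, 0.4, 0.9], "claw": 1},
    {"turn": [-0.059, 0.157, -0.011], "dp": [0, 0.9, 0.9], "claw": 1},
    {"turn": [-0.059, 0.157, -0.011], "dp": [0, 0.9, 0.9], "claw": 1},
    {"turn": [-0.059, 0.157, -0.011], "dp": [0, 0.9, 0.9], "claw": 1},
    {"turn": [-0.059, 0.157, -0.011], "dp": [0, 0.9, 0.9], "claw": 1}
  ]
}}

```text
t: 6.55
ee_pos: [427.7, -103.8, 229.5]
orientation: [-1.159, 0.818, -0.972]
ft_force: [0.7, 0.1, -0.6]
width: 69.4
```

>>> {"api": "jog_arm", "payload": {
  "steps": [
    {"turn": [0, 0, 0], "dp": [0.3, 1, 0], "claw": 1},
    {"turn": [0, 0, 0], "dp": [0.3, 1, 0], "claw": 1},
    {"turn": [0, 0, 0], "dp": [0.3, 1, 0], "claw": 1}
  ]
}}

```text
t: 6.8
ee_pos: [452.8, -17.3, 228.7]
orientation: [-1.16, 0.815, -0.964]
ft_force: [-0.4, -0.8, 0.3]
width: 87.1
```

>>> {"api": "jog_arm", "payload": {
  "steps": [
    {"turn": [0, 0, 0], "dp": [0.3, 1, 0], "claw": 1},
    {"turn": [0, 0, 0], "dp": [0.3, 1, 0], "claw": 1},
    {"turn": [0, 0, 0], "dp": [0.3, 1, 0], "claw": 1}
  ]
}}

```text
t: 7.05
ee_pos: [477.6, 67.3, 227.5]
orientation: [-1.16, 0.814, -0.959]
ft_force: [0.1, -0.5, -0.1]
width: 87.8
```

>>> {"api": "jog_arm", "payload": {
  "steps": [
    {"turn": [0, 0, 0], "dp": [0.3, 1, 0], "claw": 1},
    {"turn": [0, 0, 0], "dp": [0.3, 1, 0], "claw": 1},
    {"turn": [0, 0, 0], "dp": [0.3, 1, 0], "claw": 1}
  ]
}}

```text
t: 7.3
ee_pos: [502.8, 151.9, 226.4]
orientation: [-1.161, 0.813, -0.955]
ft_force: [-0.2, -0.4, -0.9]
width: 87.9
```

>>> {"api": "jog_arm", "payload": {
  "steps": [
    {"turn": [0, 0, 0], "dp": [0.3, 1, 0], "claw": 1},
    {"turn": [0, 0, 0], "dp": [0.3, 1, 0], "claw": 1},
    {"turn": [0, 0, 0], "dp": [0.3, 1, 0], "claw": 1}
  ]
}}

```text
t: 7.55
ee_pos: [528.1, 236.3, 225.3]
orientation: [-1.161, 0.811, -0.951]
ft_force: [0.0, -1.0, 0.2]
width: 88.0
```

```bash
python3 - <<'E'
from mp import *
for z in (150,120,6): print(delta(Rm,mt(-18,z)))
print(ctrl.get_obs()['qpos'],ctrl.get_obs()['width'])
E
```

```text
(array([-0.03776911,  0.06042941, -0.015244  ]), array([-0.06313932, -0.21801329, -0.94116449]), np.float64(13.117293880857662))
(array([-0.03776911,  0.06042941, -0.015244  ]), array([-0.06313932, -0.21801329, -1.31616449]), np.float64(13.117293880857662))
(array([-0.03776911,  0.06042941, -0.015244  ]), array([-0.06313932, -0.21801329, -2.74116449]), np.float64(13.117293880857662))
[0.3756883  0.26258786 1.88387633 0.06510905 0.77695943 1.50789215] 88.01519022497872
```

>>> {"api": "jog_arm", "payload": {
  "steps": [
    {"turn": [-0.038, 0.06, -0.015], "dp": [-0.06, -0.22, -0.7], "claw": 1},
    {"turn": [-0.038, 0.06, -0.015], "dp": [-0.06, -0.22, -0.7], "claw": 1},
    {"turn": [-0.038, 0.06, -0.015], "dp": [-0.06, -0.22, -0.7], "claw": 1},
    {"turn": [-0.038, 0.06, -0.015], "dp": [-0.06, -0.22, -0.7], "claw": 1}
  ]
}}

```text
t: 7.88
ee_pos: [522.9, 218.4, 167.1]
orientation: [-1.356, 0.948, -0.946]
ft_force: [-0.2, -0.5, 0.1]
width: 87.8
```

```bash
python3 - <<'E'
from mp import *
for z in (95,6): print(delta(Rm,mt(-18,z)))
for nm,b in(('scene',(330,150,490,310)),('top',(180,130,340,290))):
    d=grab(nm); x0,y0,x1,y1=b
    cv2.imwrite(f'pics/g_{nm}.png',cv2.resize(d['img'][y0:y1,x0:x1,::-1],None,fx=3.6,fy=3.6,interpolation=2))
E
```

```text
(array([ 0.00010226, -0.00036266, -0.00057339]), array([ 0.00175308,  0.00607887, -0.90141147]), np.float64(0.1235011578288039))
(array([ 0.00010226, -0.00036266, -0.00057339]), array([ 1.75307916e-03,  6.07886873e-03, -2.01391147e+00]), np.float64(0.1235011578288039))
```

View pics/g_scene.png

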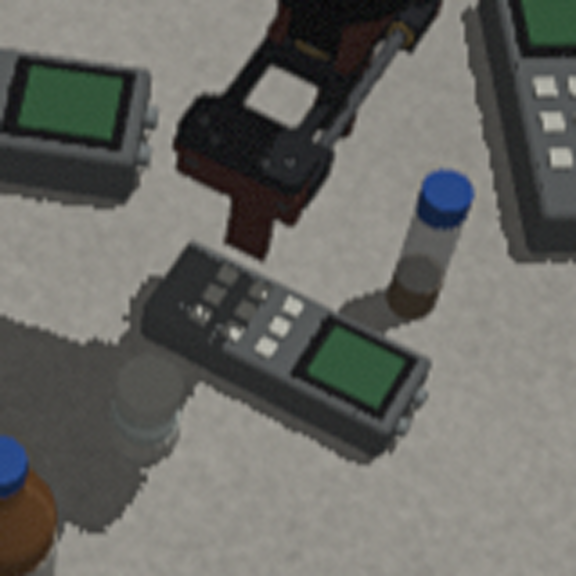

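View pics/g_top.png

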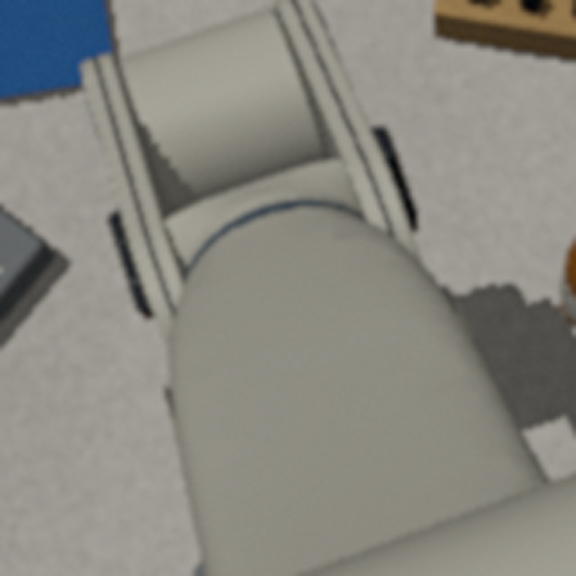

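>>> {"api": "jog_arm", "payload": {
  "steps": [
    {"turn": [0, 0, 0], "dp": [0, 0.006, -0.5], "claw": 1},
    {"turn": [0, 0, 0], "dp": [0, 0.006, -0.95], "claw": 1},
    {"turn": [0, 0, 0], "dp": [0, 0.006, -0.95], "claw": 1},
    {"turn": [0, 0, 0], "dp": [0, 0.006, -0.95], "claw": 1}
  ]
}}

```text
t: 8.32
ee_pos: [522.0, 218.0, 93.6]
orientation: [-1.354, 0.947, -0.948]
ft_force: [-0.1, -0.4, -0.2]
width: 87.5
```

>>> {"api": "jog_arm", "payload": {
  "steps": [
    {"turn": [0, 0, 0], "dp": [0, 0, -0.3], "claw": 1},
    {"turn": [0, 0, 0], "dp": [0, 0, -0.45], "claw": 1},
    {"turn": [0, 0, 0], "dp": [0, 0, -0.45], "claw": 1}
  ]
}}

```text
t: 8.57
ee_pos: [521.6, 217.7, 57.9]
orientation: [-1.354, 0.948, -0.948]
ft_force: [0.3, 0.0, -0.2]
width: 87.6
```

```bash
python3 - <<'E'
from mp import *
for z in (6,): print(delta(Rm,mt(-18,z)))
for nm,b in(('scene',(330,150,490,310)),):
    d=grab(nm); x0,y0,x1,y1=b
    cv2.imwrite(f'pics/h_{nm}.png',cv2.resize(d['img'][y0:y1,x0:x1,::-1],None,fx=3.6,fy=3.6,interpolation=2))
E
```

```text
(array([-0.00019427,  0.00014933, -0.00028694]), array([ 0.01868243,  0.01372784, -0.6482478 ]), np.float64(0.06791872326378369))
```

View pics/h_scene.png

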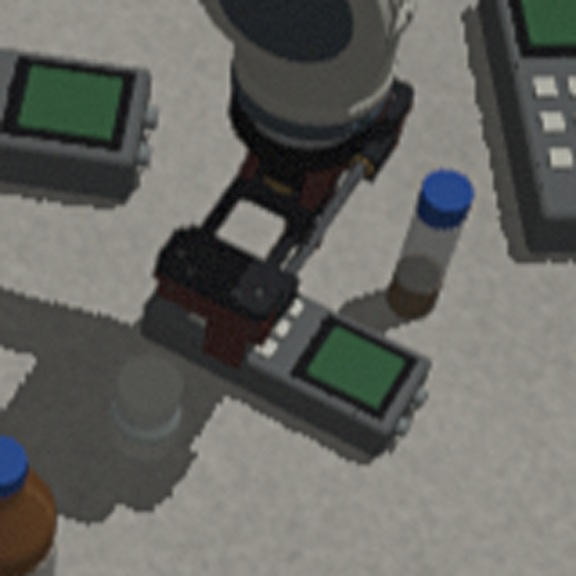

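>>> {"api": "jog_arm", "payload": {
  "steps": [
    {"turn": [0, 0, 0], "dp": [0.02, 0.014, -0.3], "claw": 1},
    {"turn": [0, 0, 0], "dp": [0.02, 0.014, -0.5], "claw": 1},
    {"turn": [0, 0, 0], "dp": [0.02, 0.014, -0.64], "claw": 1},
    {"turn": [0, 0, 0], "dp": [0.02, 0.014, -0.64], "claw": 1},
    {"turn": [0, 0, 0], "dp": [0.02, 0.014, -0.64], "claw": 1}
  ]
}}

```text
t: 9.03
ee_pos: [523.9, 219.2, 8.0]
orientation: [-1.353, 0.947, -0.948]
ft_force: [-0.0, 0.1, 1.0]
width: 88.0
```

```bash
python3 - <<'E'
from mp import *
print(ctrl.get_obs()['ft_force'])
for nm,b in(('scene',(330,150,490,310)),):
    d=grab(nm); x0,y0,x1,y1=b
    cv2.imwrite(f'pics/i_{nm}.png',cv2.resize(d['img'][y0:y1,x0:x1,::-1],None,fx=3.6,fy=3.6,interpolation=2))
E
```

```text
[-0.00501769  0.06691359  0.98571367]
```

View pics/i_scene.png

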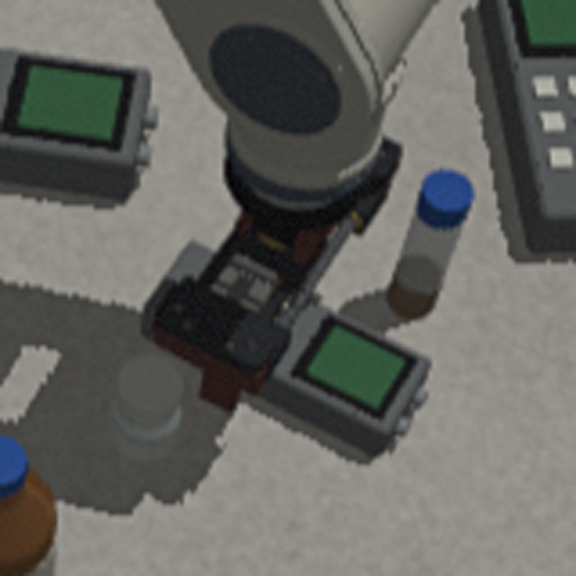

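>>> {"api": "jog_arm", "payload": {
  "steps": [
    {"turn": [0, 0, 0], "dp": [0, 0, -0.04], "claw": 1},
    {"turn": [0, 0, 0], "dp": [0, 0, -0.04], "claw": 0.85},
    {"turn": [0, 0, 0], "dp": [0, 0, -0.04], "claw": 0.75},
    {"turn": [0, 0, 0], "dp": [0, 0, -0.04], "claw": 0.7},
    {"turn": [0, 0, 0], "dp": [0, 0, -0.04], "claw": 0.6},
    {"turn": [0, 0, 0], "dp": [0, 0, -0.04], "claw": 0.5},
    {"turn": [0, 0, 0], "dp": [0, 0, -0.04], "claw": 0.3},
    {"turn": [0, 0, 0], "dp": [0, 0, -0.04], "claw": 0.2},
    {"turn": [0, 0, 0], "dp": [0, 0, -0.04], "claw": 0},
    {"turn": [0, 0, 0], "dp": [0, 0, -0.04], "claw": 0},
    {"turn": [0, 0, 0], "dp": [0, 0, -0.04], "claw": 0}
  ]
}}

```text
t: 10.0
ee_pos: [524.4, 219.5, 5.5]
orientation: [-1.352, 0.946, -0.948]
ft_force: [-1.0, 0.5, 4.5]
width: 61.8
```

>>> {"api": "jog_arm", "payload": {
  "steps": [
    {"turn": [0, 0, 0], "dp": [0, 0, 0], "claw": 0},
    {"turn": [0, 0, 0], "dp": [0, 0, 0.1], "claw": 0},
    {"turn": [0, 0, 0], "dp": [0, 0, 0.2], "claw": 0},
    {"turn": [0, 0, 0], "dp": [0, 0, 0.3], "claw": 0},
    {"turn": [0, 0, 0], "dp": [0, 0, 0.3], "claw": 0}
  ]
}}

```text
t: 10.42
ee_pos: [525.4, 219.8, 31.1]
orientation: [-1.35, 0.945, -0.949]
ft_force: [1.1, 0.6, -2.6]
width: 61.7
```

```bash
python3 - <<'E'
from mp import *
print(ctrl.get_obs())
for nm,b in(('scene',(330,150,490,310)),):
    d=grab(nm); x0,y0,x1,y1=b
    cv2.imwrite(f'pics/j_{nm}.png',cv2.resize(d['img'][y0:y1,x0:x1,::-1],None,fx=3.6,fy=3.6,interpolation=2))
E
```

```text
{'t': 10.4167, 'qpos': array([3.75061320e-01, 6.23104705e-01, 1.85138118e+00, 7.05525278e-04,
       6.61919050e-01, 1.59540756e+00]), 'qvel': array([-0.00243657,  0.01909917,  0.00381695, -0.00180594, -0.02987642,
       -0.00044058]), 'joint_torque': array([ 1.53244782e-02, -5.64870393e+01, -1.67563927e+01,  6.26079927e-03,
        1.94022660e-01,  1.21965613e-04]), 'ee_pos': array([525.35261136, 219.76328823,  31.14195568]), 'orientation': array([-1.34997506,  0.94499786, -0.94913563]), 'ft_force': array([ 1.11014649,  0.58142117, -2.63141614]), 'moment': array([0.01977634, 0.0263233 , 0.03033044]), 'width': 61.6993669370217}
```

View pics/j_scene.png

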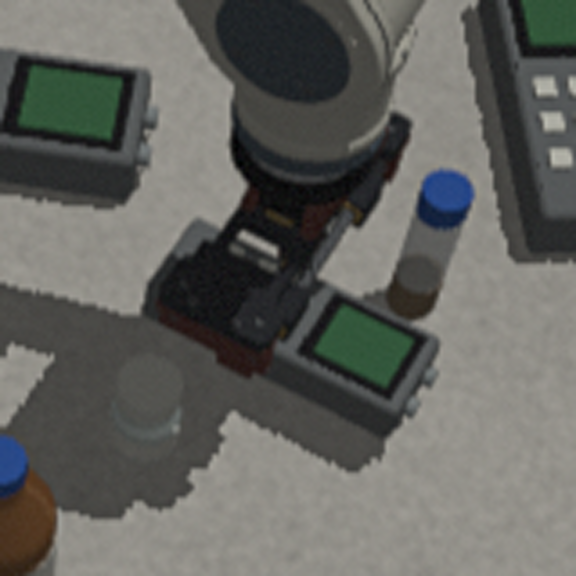

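>>> {"api": "jog_arm", "payload": {
  "steps": [
    {"turn": [0, 0, 0], "dp": [0, 0, 0.4], "claw": 0},
    {"turn": [0, 0, 0], "dp": [0, 0, 0.8], "claw": 0},
    {"turn": [0, 0, 0], "dp": [0, 0, 1], "claw": 0},
    {"turn": [0, 0, 0], "dp": [0, 0, 1], "claw": 0}
  ]
}}

```text
t: 10.8
ee_pos: [527.5, 220.6, 114.1]
orientation: [-1.345, 0.941, -0.951]
ft_force: [1.4, 0.6, -2.6]
width: 61.6
```

>>> {"api": "jog_arm", "payload": {
  "steps": [
    {"turn": [0, 0, 0], "dp": [0, 0, 0.4], "claw": 0},
    {"turn": [0, 0, 0], "dp": [0, 0, 0.8], "claw": 0},
    {"turn": [0, 0, 0], "dp": [0, 0, 1], "claw": 0},
    {"turn": [0, 0, 0], "dp": [0, 0, 1], "claw": 0}
  ]
}}

```text
t: 11.13
ee_pos: [529.2, 221.3, 196.7]
orientation: [-1.34, 0.938, -0.953]
ft_force: [-0.1, 0.8, -3.2]
width: 61.9
```

>>> {"api": "jog_arm", "payload": {
  "steps": [
    {"turn": [0, 0, 0], "dp": [0, 0, 0.5], "claw": 0},
    {"turn": [0, 0, 0], "dp": [0, 0, 0.9], "claw": 0},
    {"turn": [0, 0, 0], "dp": [0, 0, 0.9], "claw": 0}
  ]
}}

```text
t: 11.38
ee_pos: [531.8, 222.3, 272.5]
orientation: [-1.334, 0.934, -0.956]
ft_force: [1.9, 0.3, -3.8]
width: 62.3
```

```bash
cat > grip.py <<'E'
from mp import *
def screen(nm='scene'):
    o=ctrl.get_obs(); Rt=R.from_rotvec(o['orientation']).as_matrix(); d=grab(nm)
    g=cv2.cvtColor(d['img'],cv2.COLOR_RGB2HSV); m=cv2.inRange(g,(50,90,20),(85,255,140)); m=cv2.morphologyEx(m,cv2.MORPH_OPEN,np.ones((3,3)))
    f=240/np.tan(np.radians(float(d['fovy']))/2); C=d['camera_from_world']; cam=-C[:3,:3].T@C[:3,3]
    p0=o['ee_pos']-Rt[:,1]*(34-5.5); nn=Rt[:,1]
    exp=proj(d,p0+Rt[:,2]*61.5)[0]; print('expected px',exp)
    for c in cv2.findContours(m,0,1)[0]:
        if cv2.contourArea(c)<100: continue
        px=c[:,0].astype(float); ray=np.c_[(px[:,0]-d['cx'])/f,(px[:,1]-d['cy'])/f,np.ones(len(px))]@C[:3,:3]
        P=cam+ray*(((p0-cam)@nn)/(ray@nn))[:,None]; L=(P-o['ee_pos'])@Rt
        r=cv2.minAreaRect(L[:,[2,0]].astype(np.float32))
        if np.linalg.norm(px.mean(0)-exp)<40: print(nm,'screen in tool (z,x):',r, 'z axis world',Rt[:,2])
    x,y=int(exp[0]),int(exp[1]); cv2.imwrite(f'pics/k_{nm}.png',cv2.resize(d['img'][max(y-80,0):y+80,max(x-80,0):x+80,::-1],None,fx=3.6,fy=3.6))
screen()
E
python3 grip.py
```

```text
expected px [457.74096261 170.48124506]
scene screen in tool (z,x): ((61.46754455566406, -0.6739501953125), (46.79047775268555, 39.35480499267578), 0.07475053519010544) z axis world [0.93912914 0.34271422 0.0241542 ]
scene screen in tool (z,x): ((83.9127426147461, -62.13872528076172), (44.19752502441406, 35.47284698486328), 55.83383560180664) z axis world [0.93912914 0.34271422 0.0241542 ]
```

View pics/k_scene.png

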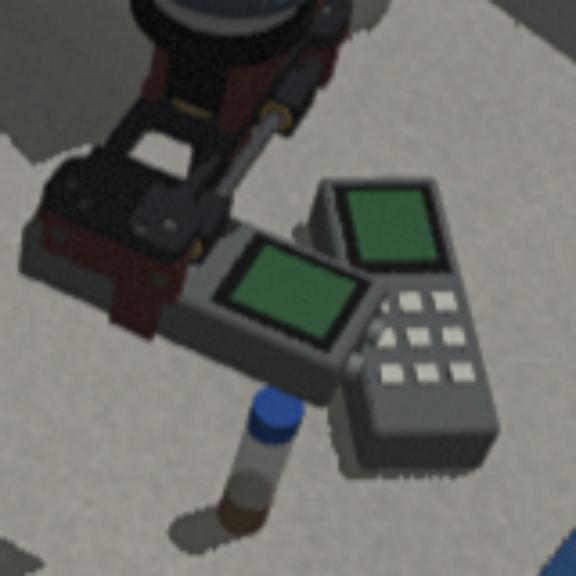

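```bash
python3 - <<'E'
from mp import *
n=Rb[:,2];ey=Rb[:,1]
print(delta(tool(-ey,-n),bedw(71,0,65.5)),bedw(71,0,65.5))
E
```

```text
(array([ 0.05733565, -0.14949313,  0.01117427]), array([-0.39890341, -5.48425205, -1.4037024 ]), np.float64(28.890103950964093)) [ 498.54166457 -217.01705756  157.22466395]
```

>>> {"api": "jog_arm", "payload": {
  "steps": [
    {"turn": [0, 0, 0], "dp": [-0.05, -0.3, 0.1], "claw": 0},
    {"turn": [0, 0, 0], "dp": [-0.1, -0.7, 0.1], "claw": 0},
    {"turn": [0, 0, 0], "dp": [-0.1, -1, 0.1], "claw": 0}
  ]
}}

```text
t: 11.68
ee_pos: [520.1, 140.2, 274.0]
orientation: [-1.342, 0.938, -0.951]
ft_force: [0.4, 0.8, -3.4]
width: 61.8
```

>>> {"api": "jog_arm", "payload": {
  "steps": [
    {"turn": [0, 0, 0], "dp": [-0.05, -0.5, 0], "claw": 0},
    {"turn": [0, 0, 0], "dp": [-0.1, -1, 0], "claw": 0},
    {"turn": [0, 0, 0], "dp": [-0.1, -1, 0], "claw": 0}
  ]
}}

```text
t: 11.93
ee_pos: [509.0, 54.6, 270.0]
orientation: [-1.347, 0.946, -0.952]
ft_force: [-0.4, -1.1, -3.9]
width: 62.3
```

>>> {"api": "jog_arm", "payload": {
  "steps": [
    {"turn": [0, 0, 0], "dp": [-0.05, -0.5, 0], "claw": 0},
    {"turn": [0, 0, 0], "dp": [-0.1, -1, 0], "claw": 0},
    {"turn": [0, 0, 0], "dp": [-0.1, -1, 0], "claw": 0}
  ]
}}

```text
t: 12.18
ee_pos: [498.3, -30.2, 266.2]
orientation: [-1.351, 0.952, -0.952]
ft_force: [0.0, 0.1, -3.2]
width: 61.5
```

>>> {"api": "jog_arm", "payload": {
  "steps": [
    {"turn": [0, 0, 0], "dp": [-0.05, -0.5, 0], "claw": 0},
    {"turn": [0, 0, 0], "dp": [-0.1, -1, 0], "claw": 0},
    {"turn": [0, 0, 0], "dp": [-0.1, -1, 0], "claw": 0}
  ]
}}

```text
t: 12.43
ee_pos: [488.1, -114.8, 262.9]
orientation: [-1.354, 0.958, -0.952]
ft_force: [0.7, -0.1, -3.3]
width: 61.8
```

>>> {"api": "jog_arm", "payload": {
  "steps": [
    {"turn": [0, 0, 0], "dp": [-0.02, -0.5, 0], "claw": 0},
    {"turn": [0, 0, 0], "dp": [-0.05, -1, 0], "claw": 0},
    {"turn": [0, 0, 0], "dp": [-0.05, -1, 0], "claw": 0}
  ]
}}

```text
t: 12.68
ee_pos: [482.7, -199.5, 260.0]
orientation: [-1.355, 0.963, -0.953]
ft_force: [0.3, 0.3, -3.5]
width: 62.0
```

```bash
python3 - <<'E'
from mp import *
n=Rb[:,2];ey=Rb[:,1]
print(delta(tool(-ey,-n),bedw(71,0,65.5)),ctrl.get_obs()['qpos'])
E
```

```text
(array([ 0.05931229, -0.1583746 ,  0.01505417]), array([ 0.19792838, -0.21950677, -1.2845527 ]), np.float64(30.561376130051173)) [-0.41229272  0.23062738  1.81588656 -0.00440525  1.10186663  0.8234144 ]
```

Turn to bed attitude while staying high, then descend.

>>> {"api": "jog_arm", "payload": {
  "steps": [
    {"turn": [0.015, -0.04, 0.004], "dp": [0.05, -0.1, -0.1], "claw": 0},
    {"turn": [0.03, -0.08, 0.008], "dp": [0.1, -0.2, -0.2], "claw": 0},
    {"turn": [0.045, -0.12, 0.011], "dp": [0.2, -0.22, -0.3], "claw": 0},
    {"turn": [0.059, -0.158, 0.015], "dp": [0.2, -0.22, -0.4], "claw": 0},
    {"turn": [0.059, -0.158, 0.015], "dp": [0.2, -0.22, -0.5], "claw": 0},
    {"turn": [0.059, -0.158, 0.015], "dp": [0.2, -0.22, -0.5], "claw": 0},
    {"turn": [0.059, -0.158, 0.015], "dp": [0.2, -0.22, -0.5], "claw": 0}
  ]
}}

```text
t: 13.27
ee_pos: [496.6, -216.4, 217.1]
orientation: [-0.919, 0.627, -1.068]
ft_force: [0.0, -0.1, -2.9]
width: 62.2
```

```bash
sed -i 's/^screen()/screen(); n=Rb[:,2];ey=Rb[:,1]; print(delta(tool(-ey,-n),bedw(71,0,40)))/' grip.py; python3 grip.py
```

```text
expected px [214.13062551 300.31167539]
scene screen in tool (z,x): ((61.486968994140625, -0.23616790771484375), (48.83067321777344, 38.857154846191406), 0.06357499957084656) z axis world [0.80736496 0.32246926 0.49414107]
(array([-0.00016964, -0.00189415,  0.00052568]), array([ 0.15494803,  0.05693442, -1.04184695]), np.float64(0.35514890895582996))
```

View pics/k_scene.png

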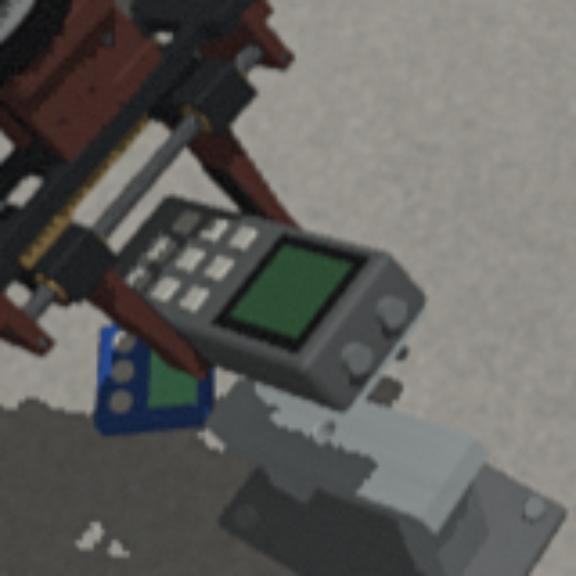

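>>> {"api": "jog_arm", "payload": {
  "steps": [
    {"turn": [0, -0.002, 0.001], "dp": [0.05, 0.02, -0.4], "claw": 0},
    {"turn": [0, -0.002, 0.001], "dp": [0.1, 0.04, -0.7], "claw": 0},
    {"turn": [0, -0.002, 0.001], "dp": [0.155, 0.057, -1], "claw": 0},
    {"turn": [0, -0.002, 0.001], "dp": [0.155, 0.057, -1], "claw": 0},
    {"turn": [0, -0.002, 0.001], "dp": [0.155, 0.057, -1], "claw": 0},
    {"turn": [0, -0.002, 0.001], "dp": [0.155, 0.057, -1], "claw": 0}
  ]
}}

```text
t: 13.82
ee_pos: [511.5, -212.2, 139.7]
orientation: [-0.918, 0.615, -1.068]
ft_force: [1.0, -0.4, -3.4]
width: 61.7
```

```bash
sed -i 's/bedw(71,0,40)/bedw(70,0,8)/' grip.py; python3 grip.py; python3 -c "
from plan import *
print(Rb.T@(ctrl.get_obs()['ee_pos']-ob))"
```

```text
expected px [230.0780365  326.16418584]
scene screen in tool (z,x): ((61.153404235839844, -0.21175193786621094), (39.294193267822266, 49.07913589477539), 89.04895782470703) z axis world [0.80095464 0.32822634 0.50073859]
(array([ 0.00033614,  0.0006733 , -0.00070346]), array([ 0.16023671,  0.07562874, -0.41572426]), np.float64(0.18542476549816334))
[74.37159193 -0.77898547 43.87902275]
```

View pics/k_scene.png

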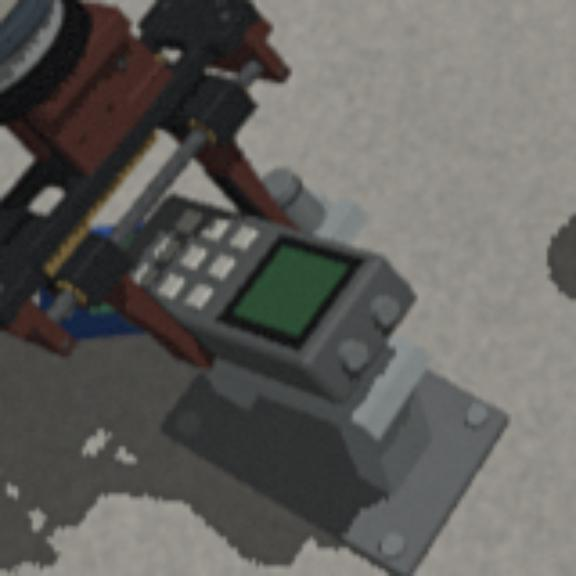

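>>> {"api": "jog_arm", "payload": {
  "steps": [
    {"turn": [0, 0, 0], "dp": [0.06, 0.03, -0.14], "claw": 0},
    {"turn": [0, 0, 0], "dp": [0.11, 0.055, -0.28], "claw": 0},
    {"turn": [0, 0, 0], "dp": [0.16, 0.076, -0.4], "claw": 0},
    {"turn": [0, 0, 0], "dp": [0.16, 0.076, -0.416], "claw": 0},
    {"turn": [0, 0, 0], "dp": [0.16, 0.076, -0.416], "claw": 0}
  ]
}}

```text
t: 14.28
ee_pos: [524.8, -206.7, 107.9]
orientation: [-0.918, 0.613, -1.069]
ft_force: [-0.2, 1.0, -2.2]
width: 61.7
```

```bash
sed -i 's/bedw(70,0,8)/bedw(69,0,5.5)/' grip.py; python3 grip.py; python3 -c "
from plan import *
print(Rb.T@(ctrl.get_obs()['ee_pos']-ob),ctrl.get_obs()['ft_force'])"
```

```text
expected px [240.28648473 337.77775832]
scene screen in tool (z,x): ((61.211463928222656, 0.02362060546875), (47.6240119934082, 38.874427795410156), 0.2559712529182434) z axis world [0.79995552 0.32888357 0.50190314]
(array([ 0.00058971,  0.0010513 , -0.00071818]), array([-0.00052464,  0.00584368, -0.04748427]), np.float64(0.2525630232421361))
[70.78061976 -0.44889861  8.85836806] [-0.15819042  0.4092424  -4.25716149]
```

View pics/k_scene.png

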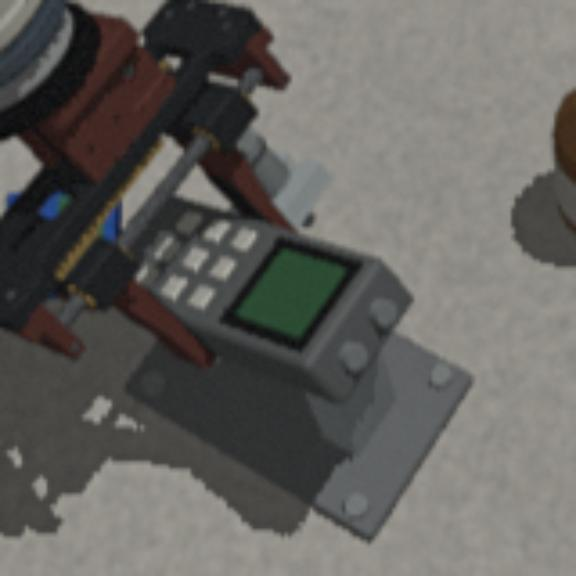

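>>> {"api": "jog_arm", "payload": {
  "steps": [
    {"turn": [0.001, 0.001, -0.001], "dp": [0, 0.006, -0.025], "claw": 0},
    {"turn": [0.001, 0.001, -0.001], "dp": [0, 0.006, -0.048], "claw": 0},
    {"turn": [0.001, 0.001, -0.001], "dp": [0, 0.006, -0.048], "claw": 0},
    {"turn": [0.001, 0.001, -0.001], "dp": [0, 0.006, -0.048], "claw": 0}
  ]
}}

```text
t: 14.67
ee_pos: [525.5, -207.0, 105.9]
orientation: [-0.915, 0.616, -1.071]
ft_force: [-3.2, -0.7, 7.1]
width: 61.9
```

```bash
python3 -c "
from plan import *
print(Rb.T@(ctrl.get_obs()['ee_pos']-ob),ctrl.get_obs()['ft_force'],ctrl.get_obs()['moment'],(bedw(68.5,.3,5)-ctrl.get_obs()['ee_pos'])/80)"
```

```text
[70.23761337 -0.87550639  6.67380643] [-3.22346371 -0.7441139   7.05309439] [0.09872919 0.27524557 0.36916787] [-0.01326665  0.01046944 -0.02897957]
```

>>> {"api": "jog_arm", "payload": {
  "steps": [
    {"turn": [0, 0, 0], "dp": [-0.018, 0, -0.01], "claw": 0},
    {"turn": [0, 0, 0], "dp": [-0.036, -0.005, -0.02], "claw": 0},
    {"turn": [0, 0, 0], "dp": [-0.036, -0.005, -0.02], "claw": 0},
    {"turn": [0, 0, 0], "dp": [-0.036, -0.005, -0.02], "claw": 0}
  ]
}}

```text
t: 15.0
ee_pos: [522.4, -207.4, 104.2]
orientation: [-0.915, 0.616, -1.071]
ft_force: [-3.3, 0.2, -0.8]
width: 62.1
```

```bash
python3 grip.py;python3 -c "
from plan import *
print(Rb.T@(ctrl.get_obs()['ee_pos']-ob),ctrl.get_obs()['ft_force'],ctrl.get_obs()['moment'])"
```

```text
expected px [239.34792549 337.90924161]
scene screen in tool (z,x): ((61.13455581665039, -0.1265106201171875), (39.10170364379883, 47.970848083496094), 89.99152374267578) z axis world [0.80146734 0.32488331 0.50209654]
(array([-0.00016646,  0.00075289,  0.00036202]), array([0.0298367 , 0.0130026 , 0.00151486]), np.float64(0.15332881799838513))
[ 6.66851984e+01 -6.50246885e-02  6.69651421e+00] [-3.58487165 -1.63396362 -1.27768395] [-0.15173636  0.68664425  0.05441291]
```

>>> {"api": "jog_arm", "payload": {
  "steps": [
    {"turn": [0, 0, 0], "dp": [0, 0, 0], "claw": 0.72},
    {"turn": [0, 0, 0], "dp": [0, 0, 0], "claw": 0.75},
    {"turn": [0, 0, 0], "dp": [0, 0, 0], "claw": 0.8},
    {"turn": [0, 0, 0], "dp": [0, 0, 0], "claw": 0.85},
    {"turn": [0, 0, 0], "dp": [0, 0, 0], "claw": 0.9},
    {"turn": [0, 0, 0], "dp": [0, 0, 0], "claw": 0.9},
    {"turn": [0, 0, 0], "dp": [0, 0, 0], "claw": 0.9}
  ]
}}

```text
t: 15.63
ee_pos: [522.4, -207.4, 104.2]
orientation: [-0.915, 0.616, -1.071]
ft_force: [-0.8, 0.3, 0.4]
width: 79.0
```

```bash
python3 grip.py;python3 -c "
from plan import *
print(Rb.T@(ctrl.get_obs()['ee_pos']-ob),ctrl.get_obs()['ft_force'],ctrl.get_obs()['moment'])"
```

```text
expected px [239.35925165 337.91324096]
scene screen in tool (z,x): ((59.2363166809082, -0.1477813720703125), (47.24981689453125, 39.82306671142578), 1.5156136751174927) z axis world [0.80143936 0.32488973 0.50213705]
(array([-0.00016   ,  0.00076808,  0.00033365]), array([0.02917118, 0.01278547, 0.00123667]), np.float64(0.15346197658144126))
[66.74470533 -0.06897744  6.68785601] [-0.14838519  0.2044094  -0.45217399] [-0.01589274  0.24074939  0.01767698]
```

View pics/k_scene.png

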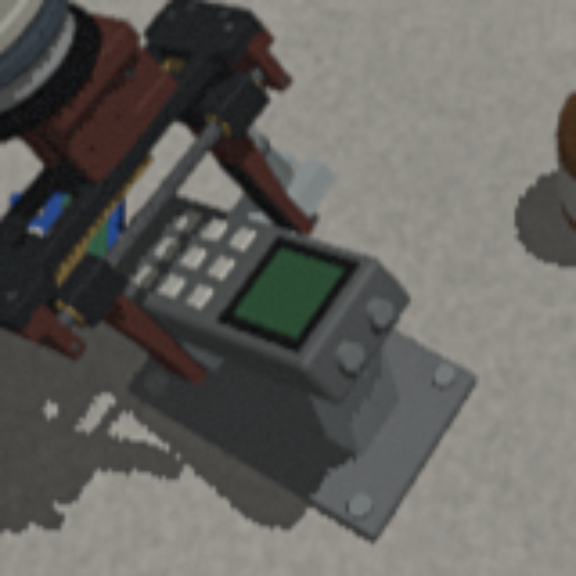

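Meter slid ~2 mm onto the ledge. Retreat along the normal and check.

>>> {"api": "jog_arm", "payload": {
  "steps": [
    {"turn": [0, 0, 0], "dp": [-0.1, -0.04, 0.18], "claw": 0.9},
    {"turn": [0, 0, 0], "dp": [-0.3, -0.12, 0.55], "claw": 0.9},
    {"turn": [0, 0, 0], "dp": [-0.52, -0.21, 0.97], "claw": 0.9},
    {"turn": [0, 0, 0], "dp": [-0.52, -0.21, 0.97], "claw": 0.9}
  ]
}}

```text
t: 16.02
ee_pos: [481.0, -226.4, 186.5]
orientation: [-0.916, 0.611, -1.076]
ft_force: [1.3, -0.7, -0.2]
width: 79.0
```

>>> {"api": "jog_arm", "payload": {
  "steps": [
    {"turn": [0, 0, 0], "dp": [-0.9, -0.6, 0.6], "claw": 0.9},
    {"turn": [0, 0, 0], "dp": [-0.9, -0.6, 0.6], "claw": 0.9},
    {"turn": [0, 0, 0], "dp": [-0.9, -0.6, 0.6], "claw": 0.9},
    {"turn": [0, 0, 0], "dp": [-0.9, -0.6, 0.6], "claw": 0.9},
    {"turn": [0, 0, 0], "dp": [-0.9, -0.6, 0.6], "claw": 0.9}
  ]
}}

```text
t: 16.43
ee_pos: [409.0, -275.1, 234.8]
orientation: [-0.916, 0.61, -1.079]
ft_force: [0.2, 0.3, 0.5]
width: 79.0
```

```bash
python3 - <<'E'
from plan import *
d=grab('scene','end_scene_full.png'); t=grab('top','end_top_full.png')
cv2.imwrite('pics/end_scene.png',cv2.resize(d['img'][250:400,150:310,::-1],None,fx=4,fy=4,interpolation=2))
for nm,D in(('scene',d),('top',t)):
    g=cv2.cvtColor(D['img'],cv2.COLOR_RGB2HSV); m=cv2.inRange(g,(50,90,20),(85,255,140)); m=cv2.morphologyEx(m,cv2.MORPH_OPEN,np.ones((3,3)))
    f=240/np.tan(np.radians(float(D['fovy']))/2); C=D['camera_from_world']; cam=-C[:3,:3].T@C[:3,3]
    p0=bedw(0,0,34); nn=Rb[:,2]
    for c in cv2.findContours(m,0,1)[0]:
        if cv2.contourArea(c)<60: continue
        px=c[:,0].astype(float); ray=np.c_[(px[:,0]-D['cx'])/f,(px[:,1]-D['cy'])/f,np.ones(len(px))]@C[:3,:3]
        P=cam+ray*(((p0-cam)@nn)/(ray@nn))[:,None]; L=(P-ob)@Rb
        r=cv2.minAreaRect(L[:,:2].astype(np.float32))
        if abs(r[0][0]-127)<30 and abs(r[0][1])<40: print(nm,'screen bed xy',r)
W=pts(d); L=(W-ob)@Rb; m=(abs(L[...,0]-95)<60)&(abs(L[...,1])<26)&(abs(L[...,2]-34)<6); Q=L[m]
A=np.c_[Q[:,:2],np.ones(len(Q))]; print('plane',np.linalg.lstsq(A,Q[:,2],rcond=None)[0],len(Q))
o=ctrl.get_obs();print(o['ft_force'],o['t'])
E
```

```text
scene screen bed xy ((124.58631896972656, 0.7517299652099609), (39.860939025878906, 48.30128479003906), 89.41105651855469)
top screen bed xy ((125.63352966308594, -2.271860122680664), (42.111690521240234, 50.608089447021484), 89.95140075683594)
plane [4.76362263e-03 8.18838748e-03 3.54027207e+01] 1365
[-0.85732351  0.12183663  0.06899613] 16.5333
```

View pics/end_scene.png

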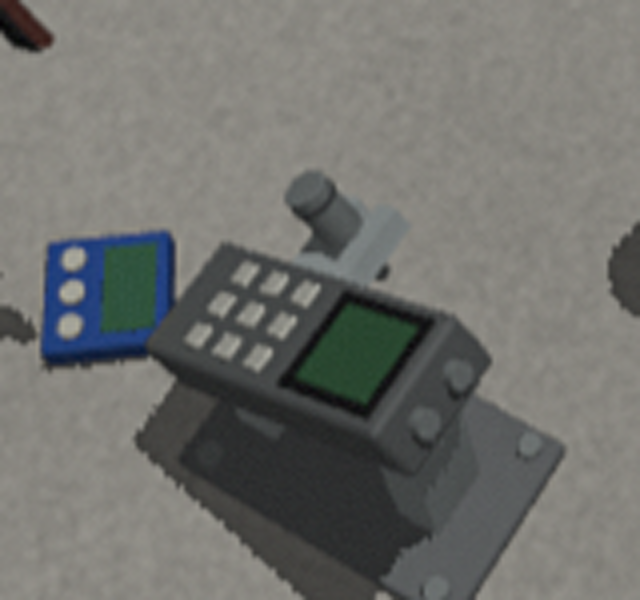

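View pics/end_top_full.png

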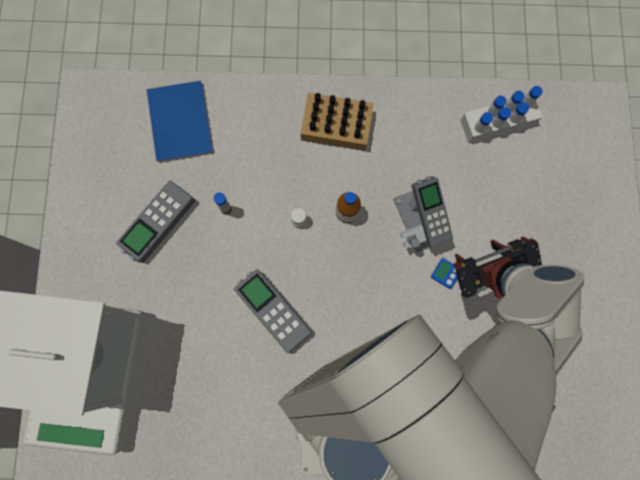

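View pics/end_scene_full.png

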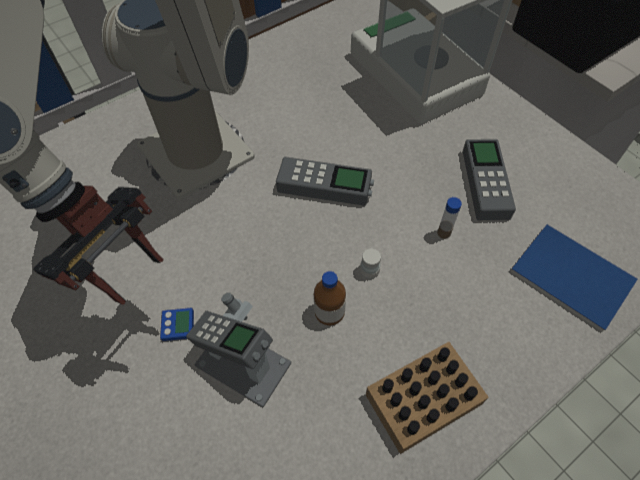

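```bash
python3 -c "
from workcell import ctrl
print(ctrl.close_job())"
```

```text
the job is handed in; nothing more can be done
None
```

The meter is docked on the sloped bed and the keeper pin is parked in the ear's notch. I handed the job in at about 16.5 s of the 67 s allowed. The hand-in reports no verdict, so what follows comes from my own last checks.

- **Pin:** I drew it out along the bed's normal, lowered it into the notch with no contact force showing, released it and backed off. In the final pictures it still hangs by its head, shank down. I did not measure its final position, but I released it at about bed (30, 67).
- **Meter:** I gripped the smallest meter across its width, lifted and tilted it, and laid it on the bed. When I let go it slid about 2 mm down onto the ledge.
    - **Position:** the screen centre measures bed x 124.6 (scene) and 125.6 (top), and y +0.8 (scene) and -2.3 (top). The limits are x 121–136 and y ±10.
    - **Alignment:** it is about 0.6 degrees or less off square and off flush.
    - **Height:** the upper face reads about 35–36 mm above the bed, against a limit of 39.
- **Disagreement:** the two views differ by about 3 mm across the bed and 1 mm along it. That is slightly more than the stated 2 mm calibration, but well inside tolerance.
- **Bystanders:** the tube, jar, bottle and timer look unmoved and upright in the final pictures. I compared them by eye only.
- **Arm:** it is clear of everything, with no contact force.

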